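# Weigh a scoop of oat bars and tip them into the bowl

### The job

Weigh the breakfast portion and serve it: bring the scoop with the two oat bars out from under the shelf riser, set it gently and flat on the middle of the kitchen scale and let go of it so that it can be weighed. Then take it by its handle and tip both bars out over its open edge into the navy bowl, with that edge held close above the bowl, and finish with the empty scoop lying flat on the scale or on the bar counter. Do not touch the oat bars with the gripper, and leave the bowl and everything else standing where it is.

Things in the scene. Friction and masses are not known exactly. Their poses are not given: they have to be found in the camera images.
- scoop: Flat aluminium scoop, about 0.18 kg, 200 mm long: pan 120 x 66 mm outside, 3 mm floor; back lip 40 mm high, side lips 30 mm high (16 mm over the front third), all 3 mm thick; open front edge; straight level handle behind. Origin: centre of the pan's underside; x from handle to open edge, y across, z up. Starts loaded, open edge towards the robot, handle pointing away under the riser.
- scoop_handle (a point): Grip point of the scoop, middle of the handle: 102 mm behind the scoop's origin (x -102 mm) and 34 mm above its underside. The handle is a bar 80 mm long (x -140 to -60 mm), 20 mm wide and 14 mm high. Axes as the scoop's.
- scoop_mouth (a point): Middle of the scoop's open edge, on top of the pan's floor: 60 mm ahead of the scoop's origin, 3 mm up. Axes as the scoop's.
- bar0: Baked oat bar 80 x 26 x 18 mm, about 36 g, lying lengthwise in the scoop on its -y side. Origin: centre of its underside; x along its length, z up. Rough: it stays put in a level, calmly carried scoop and slides on the pan's floor only when that is tilted by about 30 to 45 degrees, differing from day to day.
- bar1: The other oat bar, same size and behaviour, on the scoop's +y side.
- scale: Flat kitchen scale, fixed to the counter: white base 190 x 156 mm with its top 28 mm up, blank display strip on its -x side, and a steel platform 140 (x) x 150 (y) mm whose top is 40 mm above the counter. Origin: on the counter, under the centre of the platform (the base spans x -110 to +80 mm). z up.
- bowl: Navy ceramic bowl, loose, about 0.6 kg: outer rim diameter 180 mm, rim 65 mm high, wall 5 mm, inner floor 6 mm up and about 75 mm across. Origin: centre of its underside; z up.
- mug: Bystander: white mug, 80 mm diameter, 92 mm high, standing on the riser. Origin under its centre.
- spoon: Bystander: steel spoon 170 mm long, lying flat beside the scoop, left of it. Origin under its middle.
- salt: Bystander: glass salt shaker 38 mm diameter, 66 mm high, right of the scoop. Origin under its centre.
- mill: Bystander: dark wooden pepper mill, 54 mm diameter, 147 mm high, beside the riser on the right. Origin under its centre.
- jam_jar: Bystander: jam jar 68 mm diameter, 90 mm high, back right. Origin under its centre.
- milk: Bystander: white milk bottle 72 mm diameter, 200 mm high, back left. Origin under its centre.
- riser: Fixed shelf riser of pale wood on dark wire legs, over the scoop's handle: board 150 (x) x 240 (y) mm, underside 131 mm and top 145 mm above the counter, a 26 mm stack of plates and a mug on it. Origin: on the counter, 65 mm in front of (at -x of) the middle of its front edge, so the board spans x +65 to +215 mm; legs at y -112 and +112 mm. z up.

How it is judged:
On the way, in this order (a step that is already met when the one before it is completed fails the run):
1. the loaded scoop stands on the scale's platform, level, its pan's centre within 50 mm of the platform's centre, let go and still, with both bars in it (horizontal distance between scoop and scale below 0.05 m and z of scoop in the frame of scale between 0.034 and 0.046 m and angle between scoop's own z axis and vertical below 0.06 rad and linear speed of scoop below 0.03 m/s and contact force between each of the arm, the fingers and scoop below 0.05 N and horizontal distance between each of bar0, bar1 and scoop below 0.075 m and z of each of bar0, bar1 in the frame of scoop below 0.03 m), for 0.5 s.
2. held by its handle, the scoop is tipped, its open edge pointing at least 22 degrees down, low over the bowl (edge less than 100 mm above the rim) (angle between scoop's own x axis and vertical above 1.95 rad and horizontal distance between scoop_mouth and bowl below 0.095 m and height (world z) of scoop_mouth below 0.165 m and distance between the grasp point and scoop_handle below 0.05 m), for 0.1 s.
At the end, for the whole second after the job is handed in: Both bars lie still in the bowl (within 80 mm of its axis, less than 100 mm above the counter), the bowl stands upright within 40 mm of where it was, and the empty scoop lies still and flat (within 6 degrees) on the counter or on the scale (horizontal distance between each of bar0, bar1 and bowl below 0.08 m and height (world z) of each of bar0, bar1 below 0.1 m and linear speed of each of bar0, bar1, scoop below 0.03 m/s and angle between each of bowl, scoop's own z axis and vertical below 0.1 rad and distance of bowl from where it was at the start of the episode below 0.04 m and height (world z) of scoop below 0.055 m); the robot touches nothing.
It fails at once if the gripper or arm touches a bar (contact force between any of the fingers, the arm and bar0 above 0.3 N or contact force between any of the fingers, the arm and bar1 above 0.3 N).
It fails at once if a bar comes out of the scoop from high up (more than 100 mm above the bowl's rim) ((x of bar0 in the frame of scoop above 0.07 m and height (world z) of bar0 above 0.165 m) or (x of bar1 in the frame of scoop above 0.07 m and height (world z) of bar1 above 0.165 m)).
It fails at once if the scale is banged or pressed with more than 80 N (contact force between any of scoop, the fingers and scale above 80 N).
It fails at once if the bowl is pushed more than 50 mm or tipped over (distance of bowl from where it was at the start of the episode above 0.05 m or angle between bowl's own z axis and vertical above 0.5 rad).
It fails at once if a bystander is moved more than 30 mm or knocked over (distance of any of mug, spoon, salt, mill, jam_jar, milk from where it was at the start of the episode above 0.03 m).
It also fails if it takes over 67 s, if anything falls off the work surface, if the arm or the gripper's body presses on something with over 40 N, if the wrist force passes 120 N, or if a joint passes its speed limit or range.

### The arm

A 7-joint arm with a two-finger parallel gripper is mounted at the origin on the work surface. World frame = base frame: x ahead of the robot, y to its left, z up, the work surface at z = 0. Lengths are in m, angles in rad, forces in N, time in s.
With the tool pointing down it reaches from about 0.425 to 0.875 m from the base axis. Payload 4.7 kg.
Tool frame: the origin (TCP) lies on the centre line of the jaws, within the pads' length; the fingertips stand 14 mm ahead of it and the grasp point (between the pads) lies 5 mm behind it; x points along the fingers, z is the direction in which the jaws open and shut, and the axes are right-handed (so a half turn about x gives the same grasp; the last joint's range is limited). The gripper opens to 85 mm and grips with 20 to 120 N. Pads are 22 mm wide; open, the fingers measure 114 mm over their backs; the gripper's body (76 mm by 85 mm) begins 54 mm behind the grasp point. The pads swing forward as they close: fully open they stand 13 mm farther back than shut.
Start: joints at [-1.124, 0.321, -0.07, 1.45, 0.023, 1.371, -0.057], TCP at [0.273, 0.59, 0.245] pointing down, gripper open.
Joint ranges: [-2.86, 2.86], [-0.3, 2.09], [-1.38, 1.24], [0.06, 2.45], [-1.56, 4.7], [0.09, 2.05], [-2.69, 2.69]. Speed limits (rad/s): [2.57, 2.57, 3.14, 3.14, 3.14, 3.14, 3.14].

### API

Orientations are given as [roll, pitch, yaw] about the fixed x, y, z axes, in that order (R = Rz(yaw) Ry(pitch) Rx(roll)).
In Python, from bench import env gives the robot as it stands.
- The arm moves only by the shell command python3 -m inch 'ROWS' [OPENING] [FORCE]. ROWS is JSON, a list of rows, each a list of 4 numbers: the shift along the world's x, y, z in cm, then the turn about the world's z in degrees. In form: [[dx, dy, dz, spin], ...]. A call has 1 to 10 rows; each row shifts and turns the pose as measured when the row begins; what a row does not reach is not made up. A row lasts 1/10 s, in which the tool goes at most 50 mm and 8.59 degrees, less where a joint would pass 70% of its speed; a pose out of reach is approached as far as the arm can. A call is refused whole if a number of a shift passes 5 or a number of a turn 8.59, either way. A call with a gripper value outside its range is refused whole. OPENING is the opening, from -1 (shut) to 1 (fully open), set as the call begins (- or left out, the last holds). The fingers move at their own pace and stop on an object; FORCE is the grip in N (left out, the last holds). Time passes only in rows, so rows that do not move let the fingers close. It gives the time, the measured TCP pose, the force and the opening at its end, in the units of the state.
- env.read_state(): the state, without advancing time (a new reading comes with each control period).
- env.get_image(name): name is "scene" or "top" or "wrist"; returns the picture (400x640x3 uint8, blue, green, red); there is no depth.
- env.camera_model(name): a dict with "fx", "fy", "cx", "cy" (pixels), "extrinsics" (4x4, takes a point from camera to world coordinates); the wrist camera has in their place "mount" (4x4, takes a point from camera to tool coordinates, whose origin is the TCP and whose axes are the tool frame's). Camera axes: x right, y down, z forward; pixel columns grow to the right and rows downward; lengths in m; the calibration is good to about 2 mm. A picture is of the moment at which its call begins: read the wrist's pose just before it. camera_model takes no time and is no camera call.
- env.job_done(): hands the job in, once; it reports no verdict.
The state is a dict: "time": time; "joint_positions": joint angles; "qvel": joint speeds; "joint_efforts": joint torques, N m; "eef_pos": TCP position; "ee_rot": TCP orientation; "contact_force": force on the tool from outside, world axes, zero at the start; "ft_torque": the same for the moment, N m; "width": finger opening in m.
Only numpy, scipy, OpenCV 4.12 (cv2) and the standard library are available. Lean on these libraries where they do the work, as an engineer would, in place of code of your own. Each camera call takes 0.05 s, during which the arm holds its last target.

## Working session

There is one attempt and no reset: what is moved stays moved. The work goes in short steps, Python scripts to look and compute and a shell command to move; the robot and the scene stay as the last step left them, time stands still between calls to the robot, and variables do not carry over. Pictures are saved under pics/ and viewed, and the job is handed in when it is done.

```bash
ls; mkdir -p pics; python3 - <<'E'
from bench import env
import cv2,numpy as np
s=env.read_state()
print({k:np.round(v,3) for k,v in s.items()})
for n in("scene","top","wrist"):
    cv2.imwrite(f"pics/{n}0.png",env.get_image(n))
    m=env.camera_model(n); print(n,{k:np.round(v,3).tolist() for k,v in m.items()})
E
```

```text
pics
{'time': np.float64(0.0), 'joint_positions': array([-1.124,  0.322, -0.07 ,  1.452,  0.023,  1.371, -0.057]), 'qvel': array([-0.   ,  0.002,  0.   ,  0.002, -0.   ,  0.001,  0.001]), 'joint_efforts': array([-1.0000e-03, -4.9358e+01, -3.8300e-01, -3.1435e+01,  1.3000e-02,
        1.1000e-02, -0.0000e+00]), 'eef_pos': array([0.272, 0.59 , 0.244]), 'ee_rot': array([-3.094,  1.569, -1.956]), 'contact_force': array([ 0.682,  0.423, -0.696]), 'ft_torque': array([ 0.026, -0.009,  0.012]), 'width': np.float64(0.085)}
scene {'fx': 456.063, 'fy': 456.063, 'cx': 320.055, 'cy': 197.765, 'extrinsics': [[-0.965, 0.189, -0.182, 0.82], [0.262, 0.713, -0.651, 0.791], [0.007, -0.676, -0.737, 1.014], [0.0, 0.0, 0.0, 1.0]]}
top {'fx': 395.476, 'fy': 395.476, 'cx': 319.799, 'cy': 194.382, 'extrinsics': [[-0.022, -0.993, 0.114, 0.482], [-0.999, 0.026, 0.032, -0.019], [-0.034, -0.113, -0.993, 1.104], [0.0, 0.0, 0.0, 1.0]]}
wrist {'fx': 324.171, 'fy': 324.171, 'cx': 319.725, 'cy': 204.52, 'mount': [[0.001, -0.264, 0.965, -0.129], [0.001, -0.965, -0.264, 0.067], [1.0, 0.001, -0.001, 0.001], [0.0, 0.0, 0.0, 1.0]]}
```

View pics/scene0.png

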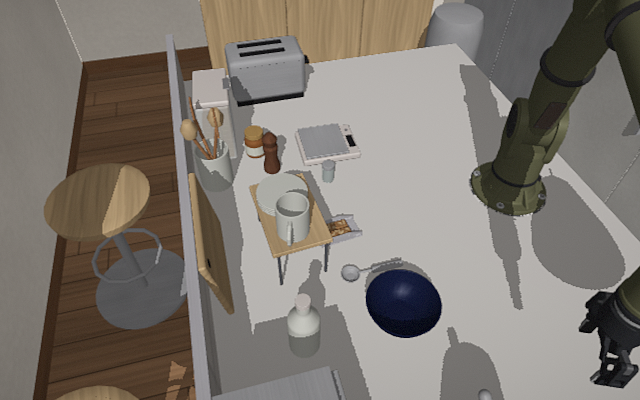

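View pics/top0.png

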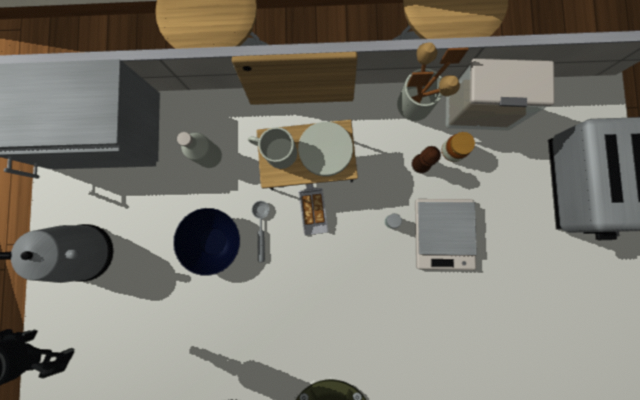

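View pics/wrist0.png

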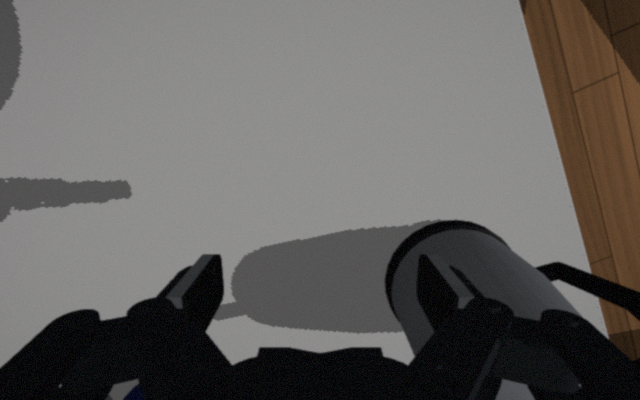

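```bash
cat > h.py <<'E'
from bench import env
import cv2,numpy as np
from scipy.spatial.transform import Rotation as R
def ray(n,u,v,z):
    m=env.camera_model(n);T=np.array(m["extrinsics"])
    d=T[:3,:3]@np.array([(u-m["cx"])/m["fx"],(v-m["cy"])/m["fy"],1]);o=T[:3,3]
    return o+d*(z-o[2])/d[2]
def proj(n,p,T=None):
    m=env.camera_model(n)
    T=np.array(m["extrinsics"]) if T is None else T
    q=T[:3,:3].T@(np.array(p)-T[:3,3]);return q[0]/q[2]*m["fx"]+m["cx"],q[1]/q[2]*m["fy"]+m["cy"]
def tool():
    s=env.read_state();T=np.eye(4);T[:3,:3]=R.from_euler('xyz',s["ee_rot"]).as_matrix();T[:3,3]=s["eef_pos"];return T
def st():
    s=env.read_state();T=tool()
    print("t",round(float(s["time"]),2),"p",np.round(s["eef_pos"],4),"R",np.round(T[:3,:3],3).tolist(),"F",np.round(s["contact_force"],1),"w",round(float(s["width"]),4),"q",np.round(s["joint_positions"],2))
E
python3 - <<'E'
from h import *
st()
a=cv2.imread("pics/top0.png")
cv2.imwrite("pics/c1.png",cv2.resize(a[140:250,230:350],None,fx=5,fy=5,interpolation=cv2.INTER_CUBIC))
cv2.imwrite("pics/c2.png",cv2.resize(a[190:280,160:500],None,fx=2.3,fy=2.3,interpolation=cv2.INTER_CUBIC))
cv2.imwrite("pics/c3.png",cv2.resize(a[190:280,370:500],None,fx=6,fy=6,interpolation=cv2.INTER_CUBIC))
b=a.astype(int);mask=((b[...,0]>b[...,2]+25)).astype(np.uint8);mask[:, :160]=0;mask[:,260:]=0;mask[:190]=0;mask[290:]=0
ys,xs=np.nonzero(mask);print(xs.min(),xs.max(),ys.min(),ys.max())
u,v=(xs.min()+xs.max()+1)/2,(ys.min()+ys.max()+1)/2
print("bowl",u,v,ray("top",u,v,.065),ray("top",xs.min(),v,.065),ray("top",xs.max()+1,v,.065),ray("top",u,ys.min(),.065),ray("top",u,ys.max()+1,.065))
E
```

```text
t 0.15 p [0.2725 0.5897 0.2445] R [[-0.001, -0.908, 0.419], [-0.001, 0.419, 0.908], [-1.0, -0.0, -0.001]] F [-0.3  0.2 -0.2] w 0.0855 q [-1.12  0.32 -0.07  1.45  0.02  1.37 -0.06]
215 237 232 262
bowl 226.5 247.5 [0.4678169  0.26280147 0.065     ] [0.46847139 0.2932989  0.065     ] [0.4671637  0.23236484 0.065     ] [0.50837587 0.26299745 0.065     ] [0.42761653 0.26260722 0.065     ]
```

View pics/c1.png

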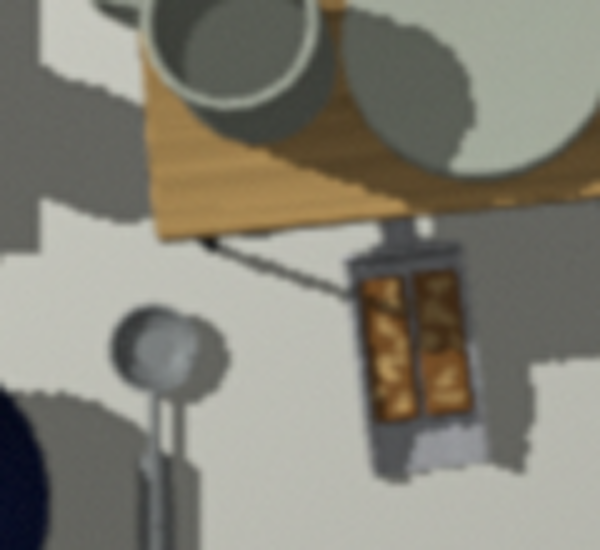

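View pics/c2.png

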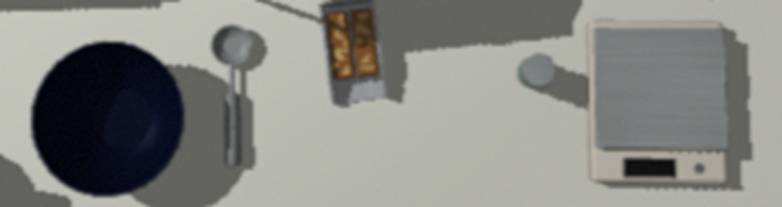

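View pics/c3.png

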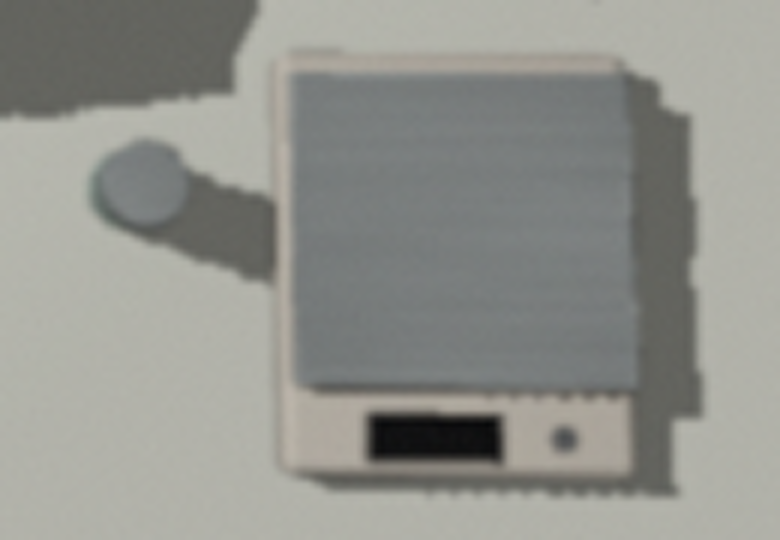

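```bash
python3 - <<'E'
from h import *
c1=lambda x,y:(230+x/5-.4,140+y/5-.4)
c2=lambda x,y:(160+x/2.3,190+y/2.3)
c3=lambda x,y:(370+x/6-.4,190+y/6-.4)
for n,p,z in [("FL",c1(378,475),.01),("FR",c1(489,462),.016),("BL",c1(348,260),.04),("BR",c1(462,243),.04),("handle end vis",c1(399,225),.041)]:
    print(n,ray("top",*p,z).round(4))
P=[ray("top",*c3(*p),.04) for p in [(292,72),(632,72),(637,388),(293,385)]]
print("scale",np.round(P,4).tolist(),np.mean(P,0))
L,Rr,U,D=[ray("top",*c2(*p),.065) for p in [(32,118),(184,118),(108,41),(108,196)]]
print("bowl",L,Rr,U,D,(L+Rr)/2,(U+D)/2)
print("salt",ray("top",*c3(147,182),.066),"riser front",ray("top",*c1(160,240),.145),ray("top",*c1(600,195),.145))
E
```

```text
FL [0.4976 0.059  0.01  ]
FR [ 0.5032 -0.0024  0.016 ]
BL [0.6138 0.0711 0.04  ]
BR [0.6214 0.009  0.04  ]
handle end vis [0.6321 0.043  0.041 ]
scale [[0.5784, -0.2483, 0.04], [0.5746, -0.3982, 0.04], [0.4356, -0.3912, 0.04], [0.4401, -0.2418, 0.04]] [ 0.50715987 -0.31988867  0.04      ]
bowl [0.48706902 0.40308742 0.065     ] [0.48319885 0.2270923  0.065     ] [0.57366465 0.31576934 0.065     ] [0.397163   0.31391003 0.065     ] [0.48513393 0.31508986 0.065     ] [0.48541382 0.31483968 0.065     ]
salt [ 0.5296448  -0.17779247  0.066     ] riser front [0.61316758 0.15478774 0.145     ] [ 0.62960959 -0.06182121  0.145     ]
```

```bash
python3 - <<'E'
from h import *
c1=lambda x,y:(230+x/5-.4,140+y/5-.4)
for p in [(196,345),(150,390),(155,305),(157,500)]: print(ray("top",*c1(*p),.01).round(4))
E
python3 -m inch '[[5,-5,0,7],[5,-5,0,7],[5,-5,0,7],[5,-5,0,7],[4,-5,0,2.4],[2,-5,0,0],[1,-5,0,0],[0.5,-5,0,0],[0,-5,0,0],[0,-5,0,0]]'
```

```text
[0.572  0.1593 0.01  ]
[0.5475 0.1852 0.01  ]
[0.595  0.1822 0.01  ]
[0.4866 0.1816 0.01  ]
time: 1.15
eef_pos: [0.4804, 0.1608, 0.2402]
ee_rot: [2.031, 1.562, -2.545]
contact_force: [0.7, -0.8, 0.4]
width: 0.0855
```

```bash
python3 -c "
from h import *
st()"
```

```text
t 1.15 p [0.4804 0.1608 0.2402] R [[-0.007, -0.991, -0.136], [-0.005, -0.135, 0.991], [-1.0, 0.008, -0.004]] F [ 0.7 -0.8  0.4] w 0.0855 q [-0.53  0.02  0.16  1.81 -0.    1.32  1.33]
```

```bash
python3 -m inch '[[2,-4,-1,-2.4],[2,-4,-2,0],[2,-3,-2,0],[1.5,-1.5,-2,0],[0,0,0,0]]'; python3 -c "
from h import *
st();cv2.imwrite('pics/w1.png',env.get_image('wrist'))"
```

```text
time: 1.65
eef_pos: [0.5564, 0.0208, 0.1694]
ee_rot: [2.48, 1.564, -2.153]
contact_force: [0.1, -0.2, -0.5]
width: 0.0853
t 1.65 p [0.5564 0.0208 0.1694] R [[-0.004, -0.997, -0.08], [-0.005, -0.08, 0.997], [-1.0, 0.004, -0.005]] F [ 0.1 -0.2 -0.5] w 0.0853 q [-0.36  0.18  0.3   1.79 -0.05  1.18  1.61]
```

View pics/w1.png

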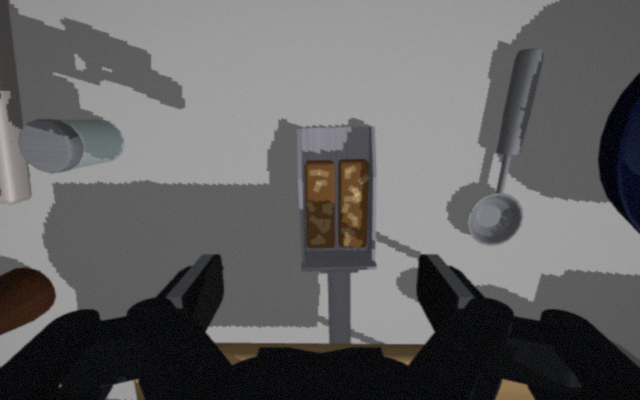

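```bash
cat >> h.py <<'E'
def wray(T,u,v,z):
    m=env.camera_model("wrist");C=T@np.array(m["mount"])
    d=C[:3,:3]@np.array([(u-m["cx"])/m["fx"],(v-m["cy"])/m["fy"],1]);o=C[:3,3]
    return o+d*(z-o[2])/d[2]
E
python3 - <<'E'
from h import *
T=tool()
for p,z in [((299,127),.016),((375,127),.016),((301,269),.04),((376,265),.04),((300,262),.0),((328,345),.041),((351,345),.041)]: print(p,wray(T,*p,z).round(4))
E
```

```text
(299, 127) [5.007e-01 2.000e-04 1.600e-02]
(375, 127) [0.4953 0.0646 0.016 ]
(301, 269) [0.6206 0.0114 0.04  ]
(376, 265) [0.6112 0.0764 0.04  ]
(300, 262) [0.633  0.0088 0.    ]
(328, 345) [0.6957 0.0419 0.041 ]
(351, 345) [0.6938 0.0633 0.041 ]
```

```bash
python3 -m inch '[[0.3,0.9,-2,1],[0.3,0.9,-3,0],[0,0,-3,0],[0,0,-3,0],[0,0,0,0]]' 1 60; python3 -c "
from h import *
st()"
```

```text
time: 2.2
eef_pos: [0.5631, 0.0498, 0.0635]
ee_rot: [-1.209, 1.565, 0.47]
contact_force: [-0.5, 0.5, 0.3]
width: 0.0853
t 2.2 p [0.5631 0.0498 0.0635] R [[0.005, -0.994, -0.108], [0.002, -0.108, 0.994], [-1.0, -0.005, 0.002]] F [-0.5  0.5  0.3] w 0.0853 q [-0.37  0.3   0.27  1.87 -0.1   0.97  1.62]
```

```bash
python3 -m inch '[[0,-1.1,0,0],[0,0,0,0],[0,0,0,0]]'; python3 -c "
from h import *
st();T=tool();cv2.imwrite('pics/w2.png',env.get_image('wrist'))"
```

```text
time: 2.5
eef_pos: [0.5653, 0.0406, 0.0684]
ee_rot: [-1.261, 1.56, 0.421]
contact_force: [0.1, 0.1, -0.3]
width: 0.0855
t 2.5 p [0.5653 0.0406 0.0684] R [[0.01, -0.994, -0.111], [0.005, -0.111, 0.994], [-1.0, -0.011, 0.003]] F [ 0.1  0.1 -0.3] w 0.0855 q [-0.36  0.3   0.27  1.87 -0.1   0.97  1.65]
```

View pics/w2.png

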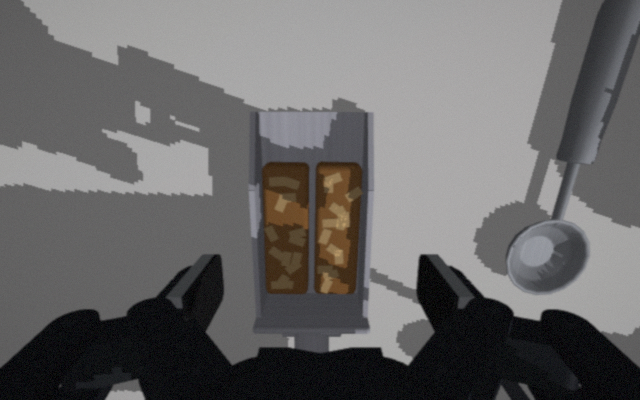

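```bash
python3 -m inch '[[-0.2,-0.3,-2,0],[0,0,-2,0],[0,0,-0.8,0],[0,0,0,0]]'; python3 -c "
from h import *
st()"
```

```text
time: 2.95
eef_pos: [0.5676, 0.0373, 0.025]
ee_rot: [-1.376, 1.549, 0.305]
contact_force: [-0.5, -0.2, 0.4]
width: 0.0853
t 2.95 p [0.5676 0.0373 0.025 ] R [[0.021, -0.994, -0.11], [0.007, -0.11, 0.994], [-1.0, -0.022, 0.004]] F [-0.5 -0.2  0.4] w 0.0853 q [-0.34  0.35  0.27  1.9  -0.12  0.88  1.67]
```

```bash
python3 -m inch '[[-0.3,0,-0.5,0],[0,0,0,0],[0,0,0,0],[0,0,0,0],[0,0,0,0],[0,0,0,0]]' -1 60; python3 -c "
from h import *
st()"
```

```text
time: 3.55
eef_pos: [0.5653, 0.0375, 0.0222]
ee_rot: [-1.378, 1.546, 0.303]
contact_force: [0.7, 0.7, -3.4]
width: 0.0647
t 3.55 p [0.5653 0.0375 0.0222] R [[0.023, -0.994, -0.11], [0.007, -0.11, 0.994], [-1.0, -0.024, 0.005]] F [ 0.7  0.7 -3.4] w 0.0647 q [-0.34  0.35  0.27  1.91 -0.13  0.87  1.67]
```

```bash
python3 -m inch '[[0,0,0.8,0],[0,0,0.8,0],[-1,0,0.3,0],[-2,0,0,0],[-2,0,0,0],[-2,0,0,0],[-1,0,0,0]]'; python3 -c "
from h import *
st()
print(ray('top',420,164,0.01),ray('top',431,153,.147),ray('top',461,146,.09))
cv2.imwrite('pics/t2.png',env.get_image('top'))
cv2.imwrite('pics/w3.png',env.get_image('wrist'))"
```

```text
time: 4.25
eef_pos: [0.4821, 0.0373, 0.0444]
ee_rot: [-1.391, 1.544, 0.29]
contact_force: [-0.3, -0.4, -1.8]
width: 0.0645
t 4.25 p [0.4821 0.0373 0.0444] R [[0.025, -0.994, -0.11], [0.008, -0.109, 0.994], [-1.0, -0.026, 0.005]] F [-0.3 -0.4 -1.8] w 0.0645 q [-0.39  0.16  0.27  2.1  -0.06  0.87  1.6 ]
[ 0.68605925 -0.26484542  0.01      ] [ 0.68704904 -0.26201834  0.147     ] [ 0.71536954 -0.35436281  0.09      ]
```

View pics/w3.png

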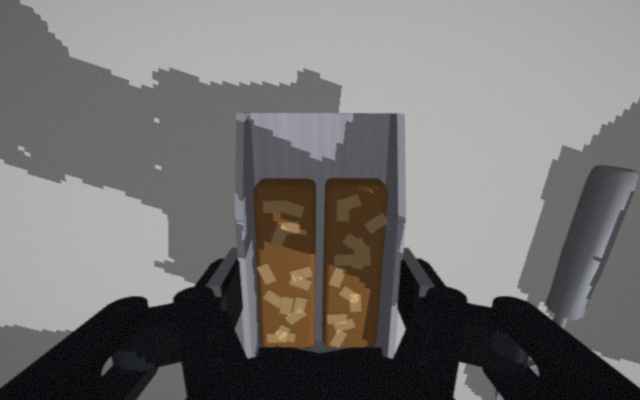

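```bash
python3 -m inch '[[-1,0,1,0],[-1,-0.5,2,0],[0,-1,2,-2],[0,-1.5,2,-4],[0,-2,1,-6],[0,-2.5,0.5,-7],[0,-3,0,-7],[0,-3,0,-7],[0.3,-3,0,-7],[0.5,-3,0,-7]]'; python3 -c "
from h import *
st()"
```

```text
time: 5.35
eef_pos: [0.4802, -0.161, 0.139]
ee_rot: [-1.306, 1.526, -0.469]
contact_force: [1.1, 0.3, -2.7]
width: 0.0646
t 5.35 p [ 0.4802 -0.161   0.139 ] R [[0.04, -0.742, 0.669], [-0.02, 0.669, 0.743], [-0.999, -0.044, 0.012]] F [ 1.1  0.3 -2.7] w 0.0646 q [-0.2   0.06  0.48  1.98 -0.02  1.06  1.13]
```

```bash
python3 -m inch '[[0.4,-3,0,-7],[0.4,-3,0,-7],[0.4,-3,0,-7],[0.4,-2.5,0,-7],[0.4,-2,0,-6],[0.3,-1,0,-3],[0,0,0,0],[0,0,0,0]]'; python3 -c "
from h import *
st()"
```

```text
time: 6.15
eef_pos: [0.5098, -0.3217, 0.1428]
ee_rot: [-1.29, 1.51, -1.133]
contact_force: [0.8, -0.3, -1.3]
width: 0.0648
t 6.15 p [ 0.5098 -0.3217  0.1428] R [[0.026, -0.156, 0.987], [-0.055, 0.986, 0.157], [-0.998, -0.059, 0.017]] F [ 0.8 -0.3 -1.3] w 0.0648 q [-0.04  0.29  0.64  1.77 -0.16  1.09  0.8 ]
```

```bash
python3 -m inch '[[-0.3,-0.5,-1.5,0],[0,0,-2,0],[0,0,-2,0],[0,0,-1,0],[0,0,0,0]]'; python3 -c "
from h import *
st();cv2.imwrite('pics/w4.png',env.get_image('wrist'));cv2.imwrite('pics/t4.png',env.get_image('top')[190:330,340:540].repeat(4,0).repeat(4,1))"
```

```text
time: 6.65
eef_pos: [0.5064, -0.3232, 0.0729]
ee_rot: [-1.266, 1.512, -1.1]
contact_force: [0.3, 0.6, -2.3]
width: 0.0644
t 6.65 p [ 0.5064 -0.3232  0.0729] R [[0.027, -0.165, 0.986], [-0.052, 0.985, 0.166], [-0.998, -0.056, 0.018]] F [ 0.3  0.6 -2.3] w 0.0644 q [-0.01  0.37  0.61  1.83 -0.22  0.96  0.85]
```

View pics/t4.png

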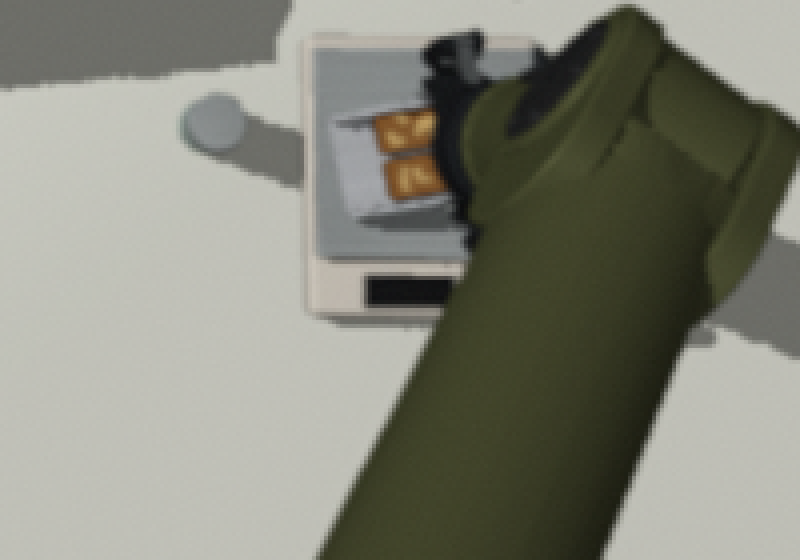

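View pics/w4.png

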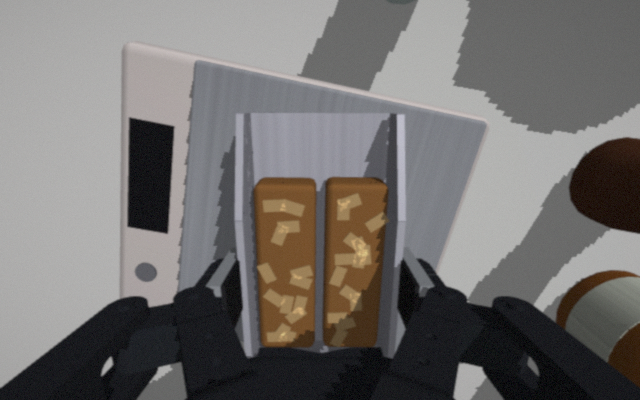

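```bash
python3 -m inch '[[0,-0.5,-0.5,0],[0,0,-0.5,0],[0,0,-0.3,0],[0,0,0,0]]'
```

```text
time: 7.15
eef_pos: [0.5095, -0.3304, 0.0638]
ee_rot: [-1.182, 1.506, -1.016]
contact_force: [0.8, 0.5, -0.8]
width: 0.0644
```

```bash
python3 -m inch '[[0,0,-0.3,0],[0,0,-0.3,0],[0,0,-0.2,0],[0,0,0,0]]'
```

```text
time: 7.55
eef_pos: [0.51, -0.3313, 0.0624]
ee_rot: [-1.138, 1.507, -0.972]
contact_force: [-0.7, -0.4, -2.1]
width: 0.065
```

```bash
python3 -m inch '[[0,0,-0.5,0],[0,0,-0.5,0],[0,0,-0.3,0]]'; python3 -c "
from h import *
st()"
```

```text
time: 7.85
eef_pos: [0.5105, -0.3318, 0.0616]
ee_rot: [-1.068, 1.512, -0.902]
contact_force: [-5.8, 4.8, 12.0]
width: 0.0644
t 7.85 p [ 0.5105 -0.3318  0.0616] R [[0.037, -0.164, 0.986], [-0.046, 0.985, 0.166], [-0.998, -0.052, 0.029]] F [-5.8  4.8 12. ] w 0.0644 q [ 0.02  0.4   0.6   1.82 -0.25  0.94  0.89]
```

```bash
python3 -m inch '[[0,0,0.2,0],[0,0,0,0],[0,0,0,0],[0,0,0,0]]' 1; python3 -c "
from h import *
st();cv2.imwrite('pics/w5.png',env.get_image('wrist'))"
```

```text
time: 8.25
eef_pos: [0.5122, -0.333, 0.0648]
ee_rot: [-1.041, 1.506, -0.875]
contact_force: [-0.4, 0.6, 0.2]
width: 0.086
t 8.25 p [ 0.5122 -0.333   0.0648] R [[0.041, -0.164, 0.986], [-0.049, 0.985, 0.166], [-0.998, -0.056, 0.033]] F [-0.4  0.6  0.2] w 0.086 q [ 0.02  0.39  0.6   1.82 -0.25  0.94  0.89]
```

View pics/w5.png

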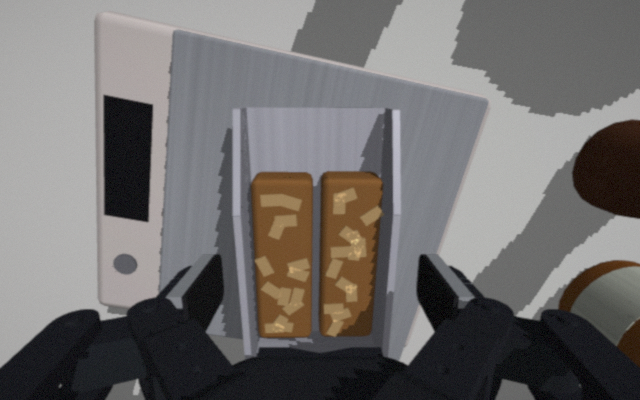

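```bash
python3 -m inch '[[0,0,1.5,0],[0,0,2,0],[0,0,3,0],[0,0,3,0],[0.3,-3,1,0],[0.4,-3,0,0],[0.3,-2,0,0],[0,0,0,0]]'; python3 -c "
from h import *
st();T=tool();print(T.tolist());cv2.imwrite('pics/w6.png',env.get_image('wrist'))"
```

```text
time: 9.1
eef_pos: [0.5227, -0.4145, 0.1801]
ee_rot: [-1.048, 1.503, -0.878]
contact_force: [-0.1, -0.4, -1.0]
width: 0.0855
t 9.1 p [ 0.5227 -0.4145  0.1801] R [[0.043, -0.168, 0.985], [-0.052, 0.984, 0.17], [-0.998, -0.058, 0.034]] F [-0.1 -0.4 -1. ] w 0.0855 q [ 0.11  0.4   0.66  1.57 -0.24  1.19  0.98]
[[0.043008447802764804, -0.16769289875819907, 0.9849006879496378, 0.5226718791911971], [-0.05180670634258682, 0.9841122462824402, 0.16982094068419007, -0.4145256001480626], [-0.9977305941964145, -0.058328195780451016, 0.033637523414596804, 0.18013485073534713], [0.0, 0.0, 0.0, 1.0]]
```

View pics/w6.png

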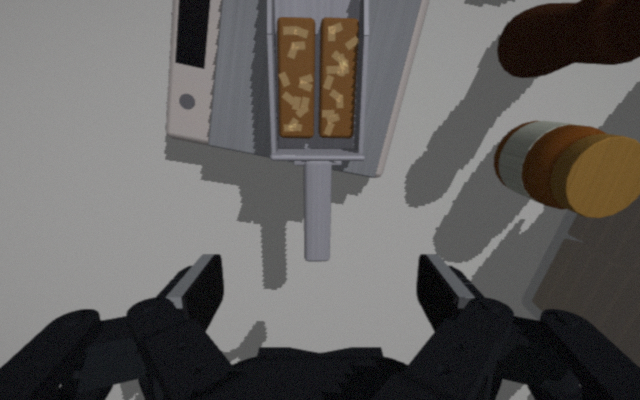

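```bash
python3 - <<'E'
from h import *
T=tool();print(T[:3,3])
for p,z in [((317,261),.081),((317,165),.081),((273,155),.08),((364,155),.08)]: print(p,wray(T,*p,z).round(4))
E
```

```text
[ 0.52291834 -0.41301515  0.17997208]
(317, 261) [ 0.5328 -0.4584  0.081 ]
(317, 165) [ 0.5201 -0.3843  0.081 ]
(273, 155) [ 0.4889 -0.3826  0.08  ]
(364, 155) [ 0.5513 -0.372   0.08  ]
```

```bash
python3 -m inch '[[0.2,0,-2,0],[0,0,-3,0],[0,0,-3,0],[0,0,-1.5,0],[0,0,0,0]]'; python3 -c "
from h import *
st();cv2.imwrite('pics/w7.png',env.get_image('wrist'))
T=tool()
print(T[:3,3])"
```

```text
time: 9.65
eef_pos: [0.527, -0.4068, 0.0847]
ee_rot: [-0.962, 1.505, -0.787]
contact_force: [0.1, 1.4, 0.7]
width: 0.0854
t 9.65 p [ 0.527  -0.4068  0.0847] R [[0.047, -0.173, 0.984], [-0.047, 0.983, 0.175], [-0.998, -0.054, 0.038]] F [0.1 1.4 0.7] w 0.0854 q [ 0.13  0.48  0.61  1.67 -0.31  1.02  1.01]
[ 0.52760415 -0.40715764  0.0859119 ]
```

View pics/w7.png

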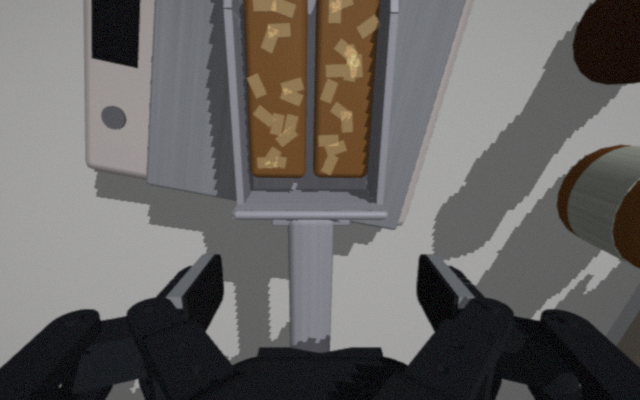

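```bash
python3 -m inch '[[0,-0.6,-1,0],[0,0,-0.9,0],[0,0,0,0],[0,0,0,0]]'; python3 -c "
from h import *
st()"
```

```text
time: 10.1
eef_pos: [0.5299, -0.4149, 0.0698]
ee_rot: [-0.934, 1.497, -0.758]
contact_force: [-0.1, -0.4, -0.4]
width: 0.0855
t 10.1 p [ 0.5299 -0.4149  0.0698] R [[0.054, -0.174, 0.983], [-0.051, 0.983, 0.176], [-0.997, -0.059, 0.044]] F [-0.1 -0.4 -0.4] w 0.0855 q [ 0.15  0.51  0.6   1.66 -0.33  1.    1.03]
```

```bash
python3 -m inch '[[-0.3,0,-0.1,0],[0,0,0,0],[0,0,0,0],[0,0,0,0],[0,0,0,0],[0,0,0,0],[0,0,0,0]]' -1 20; python3 -c "
from h import *
st()"
```

```text
time: 10.8
eef_pos: [0.5268, -0.4159, 0.0705]
ee_rot: [-0.932, 1.495, -0.757]
contact_force: [-0.1, -0.2, 0.0]
width: 0.02
t 10.8 p [ 0.5268 -0.4159  0.0705] R [[0.055, -0.173, 0.983], [-0.052, 0.983, 0.176], [-0.997, -0.061, 0.045]] F [-0.1 -0.2  0. ] w 0.02 q [ 0.15  0.5   0.61  1.67 -0.33  0.99  1.04]
```

Gripped at 20 N. Test lift: does it pivot?

```bash
python3 -m inch '[[0,0,0.8,0],[0,0,1,0],[0,0,1,0],[0,0,0,0],[0,0,0,0]]'; python3 -c "
from h import *
st();cv2.imwrite('pics/w8.png',env.get_image('wrist'));cv2.imwrite('pics/s8.png',cv2.resize(env.get_image('scene')[90:260,230:430],None,fx=4,fy=3.5))"
```

```text
time: 11.3
eef_pos: [0.5267, -0.4153, 0.1004]
ee_rot: [-0.934, 1.496, -0.758]
contact_force: [-0.4, 0.5, -2.9]
width: 0.0198
t 11.3 p [ 0.5267 -0.4153  0.1004] R [[0.054, -0.173, 0.983], [-0.052, 0.983, 0.176], [-0.997, -0.06, 0.045]] F [-0.4  0.5 -2.9] w 0.0198 q [ 0.14  0.47  0.62  1.65 -0.3   1.04  1.02]
```

View pics/w8.png

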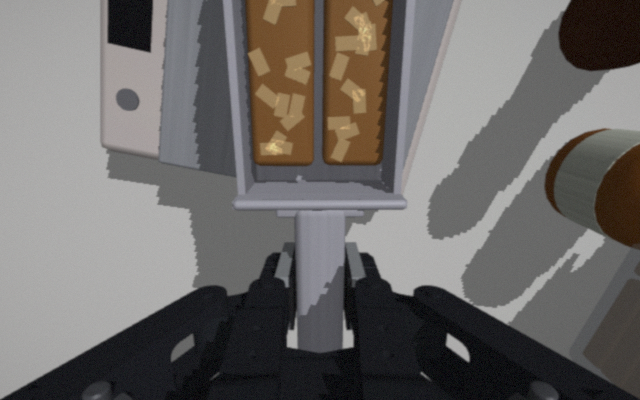

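View pics/s8.png

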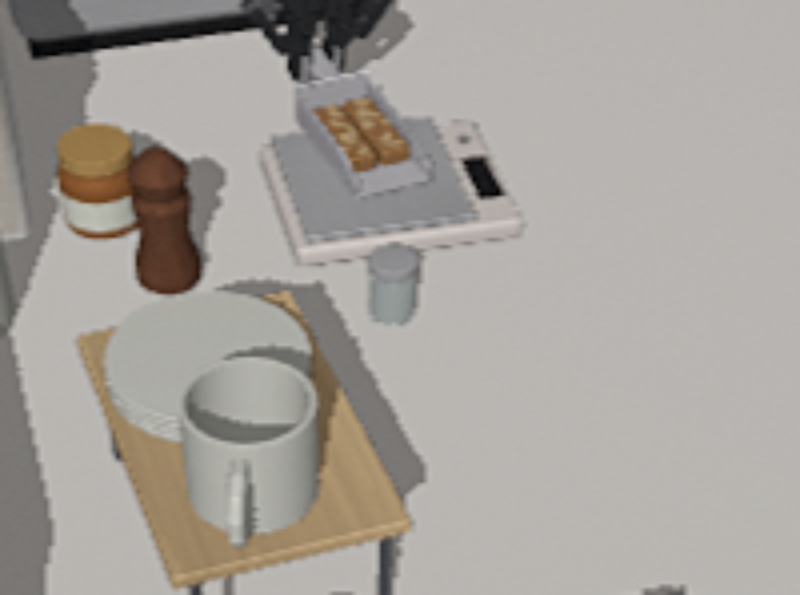

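```bash
python3 -m inch '[[0,0,-1,0],[0,0,-1,0],[0,0,-1,0],[0,0,-0.3,0]]'; python3 -m inch '[[0.05,-0.3,0,0],[0,0,0,0],[0.4,-1.8,0,0],[0,0,0,0]]' -0.3; python3 -m inch '[[0,0,0,0],[0,0,0,0],[0,0,0,0],[0,0,0,0]]' -1 20;python3 -c "
from h import *
st();cv2.imwrite('pics/w9.png',env.get_image('wrist'))"
```

```text
time: 11.8
eef_pos: [0.5285, -0.4179, 0.0667]
ee_rot: [-0.936, 1.489, -0.76]
contact_force: [-1.4, -1.1, 9.2]
width: 0.0195
time: 12.2
eef_pos: [0.5325, -0.4388, 0.0642]
ee_rot: [-0.937, 1.492, -0.762]
contact_force: [-0.4, 0.1, 0.3]
width: 0.0298
time: 12.6
eef_pos: [0.5324, -0.4374, 0.0638]
ee_rot: [-0.936, 1.493, -0.76]
contact_force: [0.5, -1.9, 0.6]
width: 0.0198
t 12.6 p [ 0.5324 -0.4374  0.0638] R [[0.057, -0.174, 0.983], [-0.054, 0.983, 0.177], [-0.997, -0.063, 0.046]] F [ 0.5 -1.9  0.6] w 0.0198 q [ 0.19  0.54  0.6   1.63 -0.35  1.    1.07]
```

View pics/w9.png

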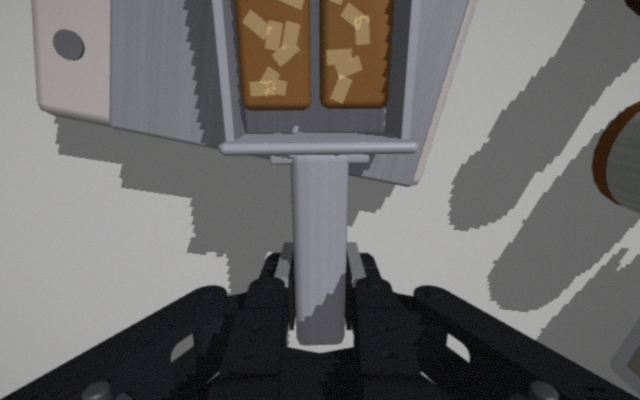

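```bash
python3 -m inch '[[0,0,1,0],[0,0,1.2,0],[0,0,1.2,0],[0,0,0,0],[0,0,0,0]]' -1 20;python3 -c "
from h import *
st();cv2.imwrite('pics/w10.png',env.get_image('wrist'))"
```

```text
time: 13.15
eef_pos: [0.5321, -0.4352, 0.0999]
ee_rot: [-0.921, 1.496, -0.744]
contact_force: [0.0, -0.9, -1.8]
width: 0.0199
t 13.15 p [ 0.5321 -0.4352  0.0999] R [[0.055, -0.175, 0.983], [-0.051, 0.983, 0.178], [-0.997, -0.06, 0.045]] F [ 0.  -0.9 -1.8] w 0.0199 q [ 0.18  0.5   0.61  1.6  -0.32  1.06  1.05]
```

View pics/w10.png

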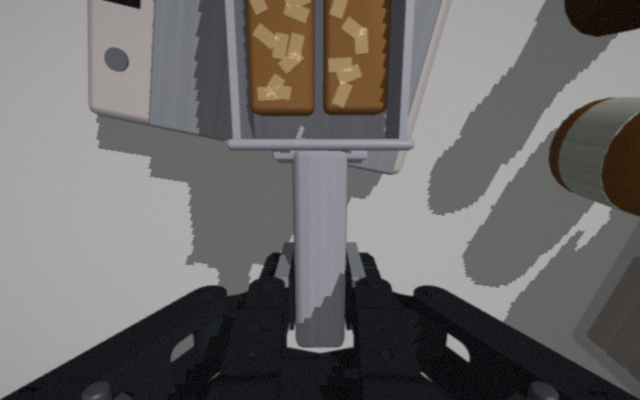

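```bash
python3 -m inch '[[0,0,3,0],[0,0,3,0],[0,0,-2,0],[0,0,0,0],[0,0,0,0]]' -1 20;python3 -c "
from h import *
st();cv2.imwrite('pics/w11.png',env.get_image('wrist'));cv2.imwrite('pics/s11.png',cv2.resize(env.get_image('scene')[90:180,270:400],None,fx=6,fy=6,interpolation=2))"
```

```text
time: 13.7
eef_pos: [0.5314, -0.4344, 0.14]
ee_rot: [-0.928, 1.498, -0.751]
contact_force: [-0.2, -0.4, -2.1]
width: 0.0198
t 13.7 p [ 0.5314 -0.4344  0.14  ] R [[0.053, -0.175, 0.983], [-0.049, 0.983, 0.177], [-0.997, -0.058, 0.043]] F [-0.2 -0.4 -2.1] w 0.0198 q [ 0.16  0.47  0.63  1.57 -0.3   1.13  1.03]
```

View pics/w11.png

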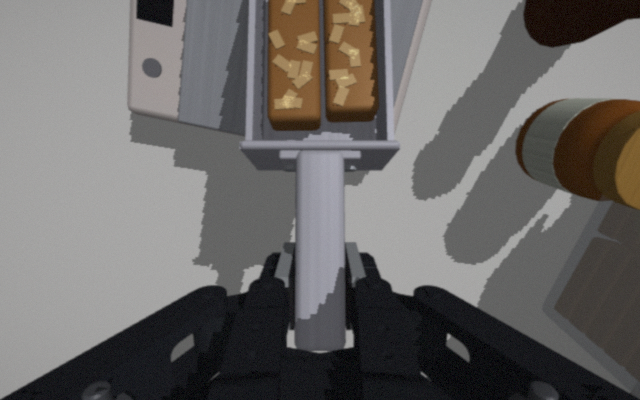

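View pics/s11.png

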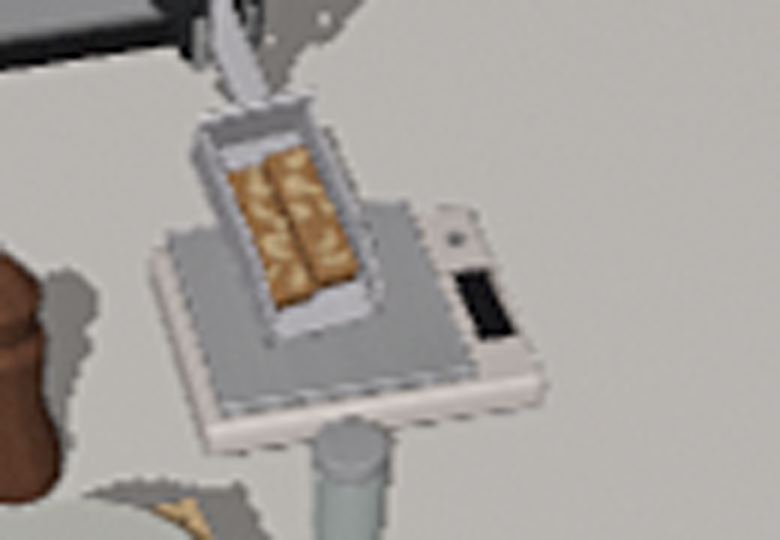

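```bash
python3 -m inch '[[0,0,0,0],[0,0,0,0]]' -1 110;python3 -c "
from h import *
st();cv2.imwrite('pics/w12.png',env.get_image('wrist'))"
cat > fit.py <<'E'
from h import *
from scipy.optimize import least_squares
# pitch of scoop about jaw axis from wrist picture: lip-top outer corners (x=-60,y=+-33,z=40) and handle end top (x=-140,y=+-10,z=41)
def fit(px):
    m=env.camera_model("wrist");C=np.array(m["mount"]);T=tool()
    pts=dict(LL=(-.060,.033,.040),LR=(-.060,-.033,.040),HL=(-.140,.010,.041),HR=(-.140,-.010,.041))
    # tool: x down, y mouth dir, z jaw; scoop x->tool y, scoop z-> -tool x, scoop y = z x x = -X x Y = -Z
    def pr(p,th,gx,dx,dz,yw):
        q=np.array(p)-[gx,0,.034]
        c,s=np.cos(th),np.sin(th)
        f=c*q[0]+s*q[2]; u=-s*q[0]+c*q[2]   # mouth down positive
        l=q[1]
        t=np.array([-.005-u+dx,f,-l+dz]); 
        cam=C[:3,:3].T@(t-C[:3,3]);return np.array([cam[0]/cam[2]*m["fx"]+m["cx"],cam[1]/cam[2]*m["fy"]+m["cy"]])
    f=lambda v:np.concatenate([pr(pts[k],v[0],v[1],v[2],v[3],0)-np.array(px[k]) for k in px]+[[v[2]*300]])
    r=least_squares(f,[.2,-.118,0,0])
    T=tool();c,s=np.cos(r.x[0]),np.sin(r.x[0])
    ax=T[:3,:3]@np.array([s,c,0]) ; 
    q=np.array([.06-r.x[1],0,.003-.034]);mouth=T[:3,3]+T[:3,:3]@np.array([-.005-(-s*q[0]+c*q[2])+r.x[2],c*q[0]+s*q[2],r.x[3]])
    print("pitch rel deg",np.degrees(r.x[0]).round(1),"grip x",r.x[1:].round(4),"res",np.abs(r.fun).max().round(1),"scoop x down deg",np.degrees(np.arcsin(-ax[2])).round(1),"mouth",mouth.round(3))
E
python3 - <<'E'
from fit import *
fit(dict(LL=(243,148),LR=(398,146)))
fit(dict(LL=(243,148),LR=(398,146),HL=(296,347),HR=(345,347)))
E
```

```text
time: 14.0
eef_pos: [0.5306, -0.4335, 0.1387]
ee_rot: [-0.932, 1.502, -0.755]
contact_force: [0.4, -0.5, -1.9]
width: 0.0185
t 14.0 p [ 0.5306 -0.4335  0.1387] R [[0.05, -0.175, 0.983], [-0.047, 0.983, 0.177], [-0.998, -0.055, 0.041]] F [ 0.4 -0.5 -1.9] w 0.0185 q [ 0.16  0.47  0.63  1.57 -0.3   1.13  1.03]
pitch rel deg 22.2 grip x [-0.1168 -0.      0.001 ] res 1.1 scoop x down deg 25.4 mouth [ 0.51  -0.288  0.04 ]
pitch rel deg 22.8 grip x [-0.1168 -0.0016  0.001 ] res 1.6 scoop x down deg 25.9 mouth [ 0.51  -0.289  0.04 ]
```

View pics/w12.png

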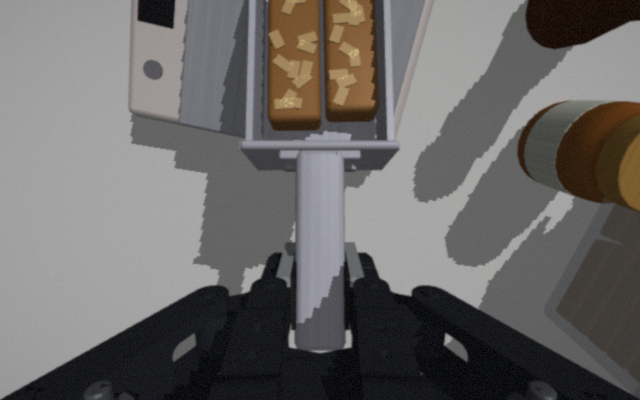

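```bash
python3 -m inch '[[0,0,-1,0],[0,0,-1,0],[0,0,-1.2,0],[0,0,0,0]]' -1 20;  python3 -m inch '[[0,0,0,0],[0,0,0,0],[0,0,1.5,0],[0,0,1.5,0],[0,0,1.5,0],[0,0,0,0]]' -1 110; python3 -c "
from h import *
st();cv2.imwrite('pics/w13.png',env.get_image('wrist'))"
```

```text
time: 14.45
eef_pos: [0.534, -0.4401, 0.1131]
ee_rot: [-0.925, 1.485, -0.751]
contact_force: [-0.5, 1.2, 2.7]
width: 0.0183
time: 15.05
eef_pos: [0.5339, -0.4398, 0.1621]
ee_rot: [-0.932, 1.485, -0.756]
contact_force: [-0.6, -0.9, -2.2]
width: 0.0182
t 15.05 p [ 0.5339 -0.4398  0.1621] R [[0.062, -0.172, 0.983], [-0.059, 0.983, 0.176], [-0.996, -0.069, 0.051]] F [-0.6 -0.9 -2.2] w 0.0182 q [ 0.16  0.45  0.64  1.54 -0.29  1.15  1.03]
```

View pics/w13.png

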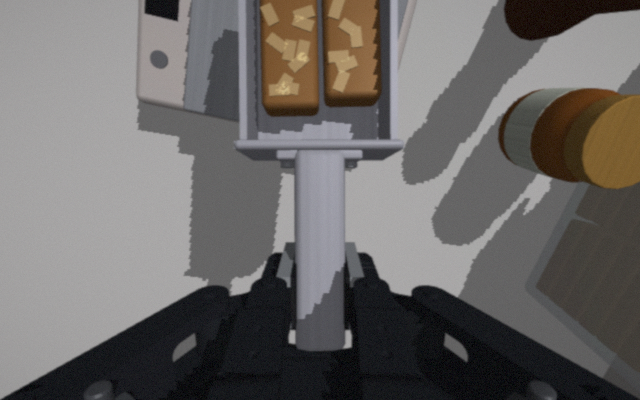

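```bash
python3 - <<'E'
from fit import *
fit(dict(LL=(236,147),LR=(402,145),HL=(296,347),HR=(345,347)))
E
```

```text
pitch rel deg 14.2 grip x [-0.1163 -0.0013  0.0007] res 1.4 scoop x down deg 18.1 mouth [ 0.51  -0.283  0.083]
```

```bash
python3 -m inch '[[0,0.5,1,0],[0,1,1,0],[0,1.5,1,0],[0,2,0,0],[-0.1,2.5,0,0],[-0.1,3,0,0],[-0.1,3,0,0],[-0.1,3,0,0],[-0.1,3,0,0],[-0.1,3,0,0]]'; python3 -c "
from h import *
st()"
```

```text
time: 16.1
eef_pos: [0.5232, -0.2044, 0.1951]
ee_rot: [-0.94, 1.488, -0.77]
contact_force: [-0.2, 0.5, -1.9]
width: 0.0185
t 16.1 p [ 0.5232 -0.2044  0.1951] R [[0.059, -0.168, 0.984], [-0.057, 0.984, 0.171], [-0.997, -0.067, 0.049]] F [-0.2  0.5 -1.9] w 0.0185 q [-0.24  0.12  0.59  1.82 -0.03  1.15  0.52]
```

```bash
python3 -m inch '[[-0.1,3,0,0],[-0.1,3,0,0],[-0.1,3,0,0],[-0.1,3,0,0],[-0.1,3,0,0],[-0.1,3,0,0],[-0.1,3,0,0],[-0.1,3,0,0],[-0.1,2.5,0,0],[-0.1,2,0,0]]';python3 -m inch '[[0,1.5,0,0],[0,1,0,0],[0,0.7,0,0],[0,0.3,0,0],[0,0,0,0],[0,0,0,0]]';  python3 -c "
from h import *
st();cv2.imwrite('pics/w14.png',env.get_image('wrist'));cv2.imwrite('pics/t14.png',cv2.resize(env.get_image('top')[150:300,140:360],None,fx=3.6,fy=3.6,interpolation=2))"
```

```text
time: 17.1
eef_pos: [0.5056, 0.1002, 0.2]
ee_rot: [-0.885, 1.49, -0.707]
contact_force: [-0.7, 0.3, -2.5]
width: 0.018
time: 17.7
eef_pos: [0.5041, 0.1387, 0.2008]
ee_rot: [-0.897, 1.49, -0.716]
contact_force: [0.8, 0.4, -2.2]
width: 0.0182
t 17.7 p [0.5041 0.1387 0.2008] R [[0.061, -0.178, 0.982], [-0.053, 0.982, 0.182], [-0.997, -0.063, 0.05]] F [ 0.8  0.4 -2.2] w 0.0182 q [-0.62  0.04  0.26  1.87  0.06  1.19 -0.2 ]
```

View pics/w14.png

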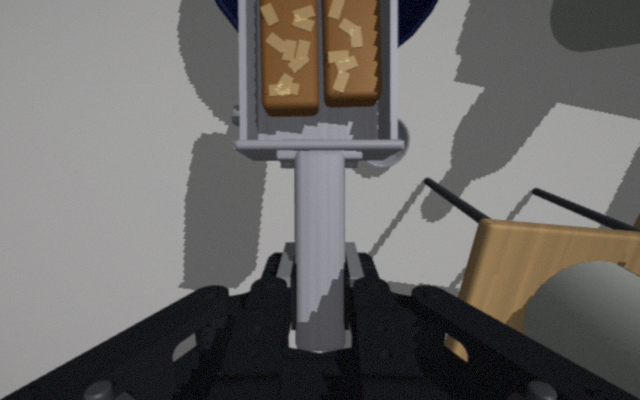

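View pics/t14.png

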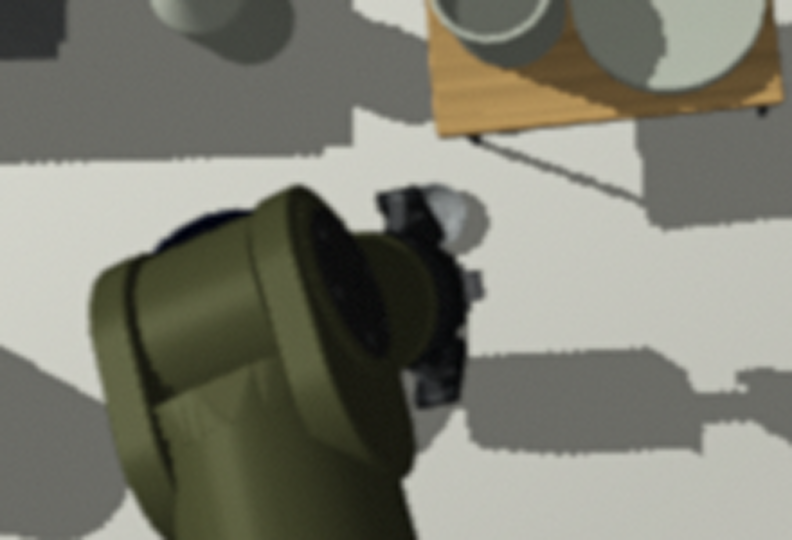

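```bash
python3 -m inch '[[0,0.7,0,0],[0,1.3,0,0],[0,1.7,0,0],[0,1.7,0,0],[0,1.2,0,0],[0,0.7,0,0],[0,0.3,0,0],[0,0,0,0],[0,0,0,0]]';  python3 -c "
from h import *
st();cv2.imwrite('pics/w15.png',env.get_image('wrist'));cv2.imwrite('pics/s15.png',cv2.resize(env.get_image('scene')[200:360,300:500],None,fx=4,fy=3.6,interpolation=2))"
```

```text
time: 18.7
eef_pos: [0.5033, 0.2227, 0.2003]
ee_rot: [-0.901, 1.491, -0.718]
contact_force: [0.6, -0.0, -2.0]
width: 0.0185
t 18.7 p [0.5033 0.2227 0.2003] R [[0.06, -0.18, 0.982], [-0.053, 0.982, 0.183], [-0.997, -0.063, 0.05]] F [ 0.6 -0.  -2. ] w 0.0185 q [-0.7   0.11  0.2   1.8   0.06  1.21 -0.34]
```

View pics/w15.png

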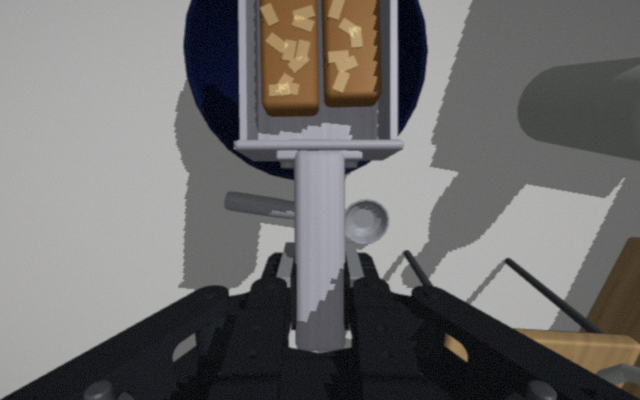

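View pics/s15.png

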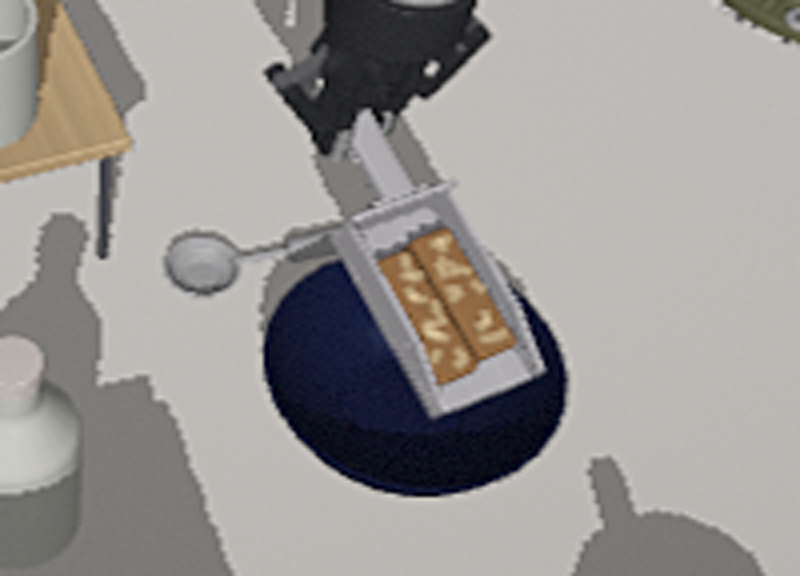

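```bash
python3 -m inch '[[0,0,0,0],[0,0,0,0],[0,0,0,0],[0,0,0,0]]' -1 20;  python3 -c "
from h import *
st();cv2.imwrite('pics/w16.png',env.get_image('wrist'))"
```

```text
time: 19.2
eef_pos: [0.5038, 0.2205, 0.2006]
ee_rot: [-0.896, 1.49, -0.718]
contact_force: [0.8, 0.2, -1.7]
width: 0.0183
t 19.2 p [0.5038 0.2205 0.2006] R [[0.061, -0.176, 0.983], [-0.053, 0.982, 0.179], [-0.997, -0.063, 0.05]] F [ 0.8  0.2 -1.7] w 0.0183 q [-0.7   0.11  0.2   1.8   0.06  1.21 -0.34]
```

View pics/w16.png

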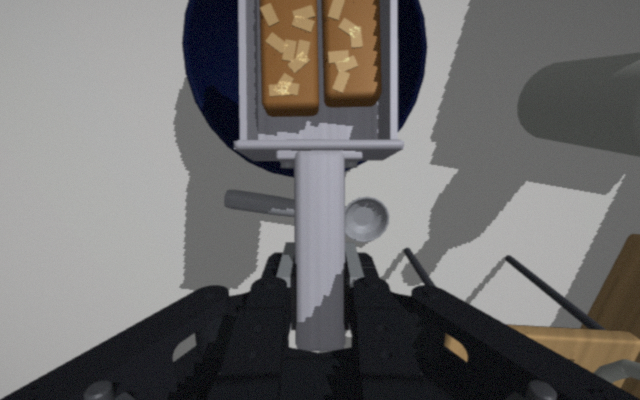

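```bash
python3 -m inch '[[0,0,3,0],[0,0,2,0],[0,0,-3,0],[0,0,-2,0],[0,0,0,0]]' -1 20;  python3 -c "
from h import *
st();cv2.imwrite('pics/w17.png',env.get_image('wrist'))"
```

```text
time: 19.75
eef_pos: [0.5045, 0.2206, 0.2024]
ee_rot: [-0.865, 1.49, -0.687]
contact_force: [0.0, -0.9, -3.5]
width: 0.0187
t 19.75 p [0.5045 0.2206 0.2024] R [[0.063, -0.176, 0.982], [-0.051, 0.983, 0.179], [-0.997, -0.062, 0.053]] F [ 0.  -0.9 -3.5] w 0.0187 q [-0.7   0.11  0.2   1.8   0.06  1.21 -0.34]
```

View pics/w17.png

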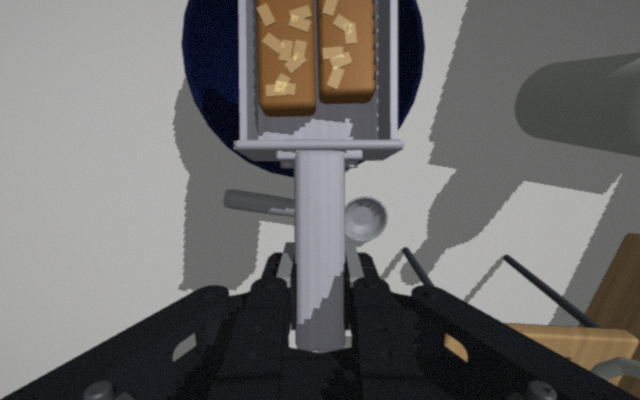

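```bash
python3 -m inch '[[0,-0.3,-1.5,0],[0,-0.3,-1.5,0],[0,-0.3,-1.2,0],[0,0,-0.8,0],[0,0,0,0]]' -1 20;  python3 -c "
from h import *
st()"
```

```text
time: 20.3
eef_pos: [0.5061, 0.2115, 0.1526]
ee_rot: [-0.809, 1.488, -0.631]
contact_force: [-1.3, 0.7, -2.8]
width: 0.0186
t 20.3 p [0.5061 0.2115 0.1526] R [[0.067, -0.175, 0.982], [-0.049, 0.983, 0.179], [-0.997, -0.06, 0.057]] F [-1.3  0.7 -2.8] w 0.0186 q [-0.69  0.14  0.21  1.86  0.05  1.1  -0.32]
```

```bash
python3 -m inch '[[0,-0.3,-1.2,0],[0,-0.3,-1.2,0],[0,0,-0.8,0],[0,0,0,0]]' -1 20;  python3 -c "
from h import *
st();cv2.imwrite('pics/w18.png',env.get_image('wrist'));cv2.imwrite('pics/s18.png',cv2.resize(env.get_image('scene')[200:360,300:500],None,fx=4,fy=3.6,interpolation=2))"
```

```text
time: 20.7
eef_pos: [0.5065, 0.2053, 0.1185]
ee_rot: [-0.797, 1.487, -0.619]
contact_force: [0.4, -0.8, -2.6]
width: 0.0184
t 20.7 p [0.5065 0.2053 0.1185] R [[0.068, -0.175, 0.982], [-0.048, 0.983, 0.179], [-0.997, -0.06, 0.058]] F [ 0.4 -0.8 -2.6] w 0.0184 q [-0.68  0.17  0.21  1.91  0.04  1.03 -0.31]
```

View pics/s18.png

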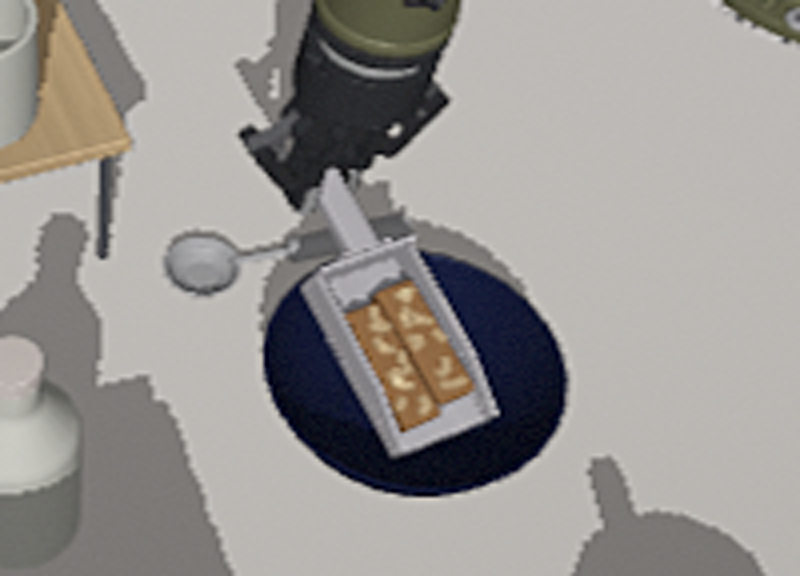

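```bash
python3 -m inch '[[0,0,0,0],[0,0,0,0]]' -0.55 20;  python3 -c "
from h import *
st();cv2.imwrite('pics/w19.png',env.get_image('wrist'))"
```

```text
time: 21.0
eef_pos: [0.5079, 0.2062, 0.1207]
ee_rot: [-0.756, 1.485, -0.578]
contact_force: [-0.8, -0.0, -2.6]
width: 0.0192
t 21.0 p [0.5079 0.2062 0.1207] R [[0.071, -0.175, 0.982], [-0.047, 0.983, 0.179], [-0.996, -0.058, 0.062]] F [-0.8 -0.  -2.6] w 0.0192 q [-0.68  0.17  0.21  1.9   0.04  1.03 -0.31]
```

View pics/w19.png

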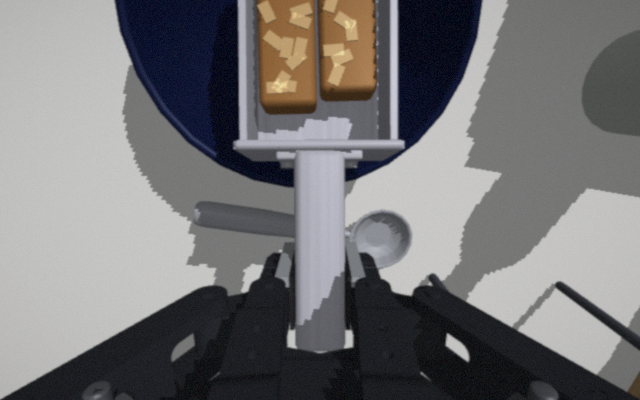

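```bash
python3 -m inch '[[0,0,0,0],[0,0.2,1,0],[0,0.2,1,0],[0,0,0,0]]' -0.54 20;  python3 -c "
from h import *
st();cv2.imwrite('pics/w20.png',env.get_image('wrist'))"
```

```text
time: 21.45
eef_pos: [0.5087, 0.2112, 0.1437]
ee_rot: [-0.73, 1.484, -0.551]
contact_force: [0.9, 0.2, -2.0]
width: 0.0196
t 21.45 p [0.5087 0.2112 0.1437] R [[0.073, -0.176, 0.982], [-0.045, 0.983, 0.179], [-0.996, -0.057, 0.064]] F [ 0.9  0.2 -2. ] w 0.0196 q [-0.68  0.15  0.21  1.88  0.05  1.07 -0.32]
```

View pics/w20.png

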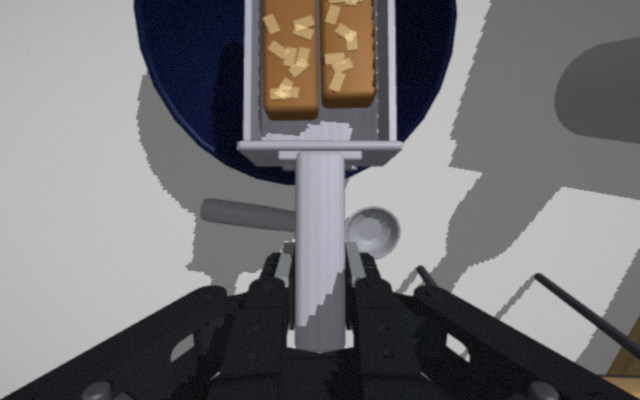

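```bash
python3 -m inch '[[0,0.3,1.5,0],[0,0.3,1.5,0],[0,0,0,0],[0,0,0,0]]' -0.535 20;  python3 -c "
from h import *
st();cv2.imwrite('pics/w21.png',env.get_image('wrist'))"
```

```text
time: 21.9
eef_pos: [0.5079, 0.2169, 0.1738]
ee_rot: [-0.737, 1.485, -0.559]
contact_force: [-0.8, -0.0, -1.2]
width: 0.0201
t 21.9 p [0.5079 0.2169 0.1738] R [[0.072, -0.175, 0.982], [-0.045, 0.983, 0.179], [-0.996, -0.057, 0.063]] F [-0.8 -0.  -1.2] w 0.0201 q [-0.69  0.13  0.21  1.84  0.05  1.14 -0.33]
```

View pics/w21.png

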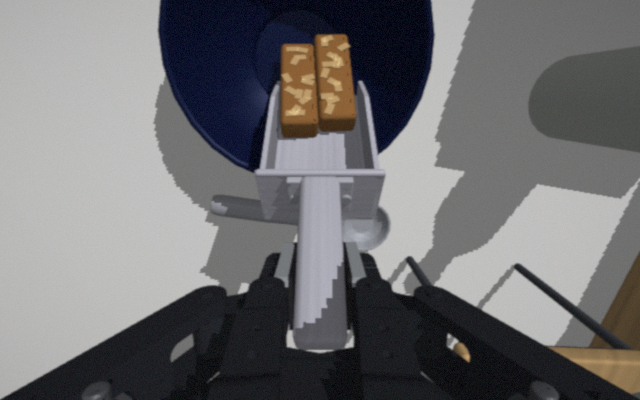

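```bash
python3 -m inch '[[0,0,0,0],[0,0,0,0],[0,0,0,0]]' -0.58 30;  python3 -c "
from h import *
st();cv2.imwrite('pics/w22.png',env.get_image('wrist'));cv2.imwrite('pics/s22.png',cv2.resize(env.get_image('scene')[200:360,300:500],None,fx=4,fy=3.6,interpolation=2))"
```

```text
time: 22.25
eef_pos: [0.5076, 0.2166, 0.1725]
ee_rot: [-0.749, 1.486, -0.571]
contact_force: [0.4, 0.1, 0.2]
width: 0.0195
t 22.25 p [0.5076 0.2166 0.1725] R [[0.071, -0.175, 0.982], [-0.046, 0.983, 0.178], [-0.996, -0.058, 0.062]] F [0.4 0.1 0.2] w 0.0195 q [-0.69  0.13  0.21  1.84  0.05  1.14 -0.33]
```

View pics/w22.png

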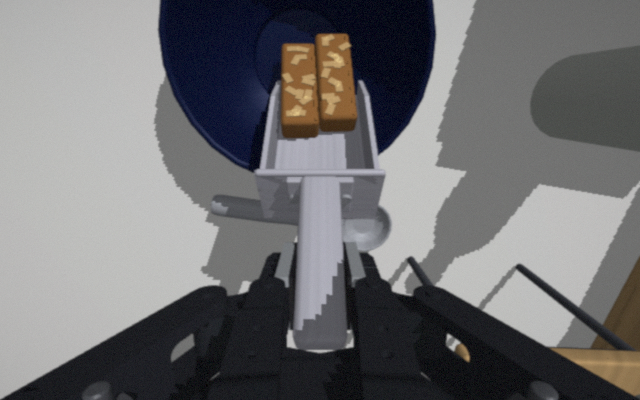

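View pics/s22.png

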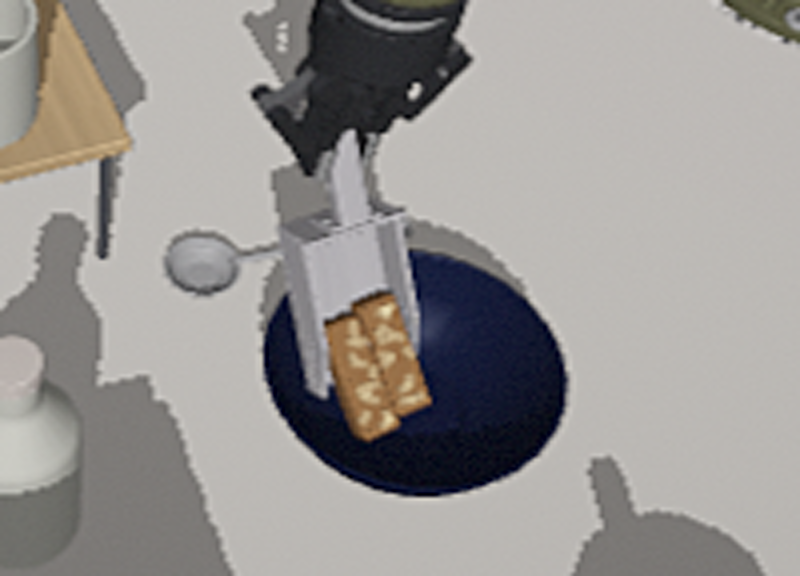

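```bash
python3 -m inch '[[0,0,0,0],[0,0,0,0],[0,-0.2,1,0],[0,-0.2,1.5,0],[0,-0.2,1.5,0],[0,0,1.5,0],[0,0,0,0],[0,0,0,0]]' -1 60;  python3 -c "
from h import *
st();cv2.imwrite('pics/w23.png',env.get_image('wrist'));cv2.imwrite('pics/s23.png',cv2.resize(env.get_image('scene')[200:360,300:500],None,fx=4,fy=3.6,interpolation=2))"
```

```text
time: 23.15
eef_pos: [0.507, 0.2082, 0.2302]
ee_rot: [-0.787, 1.486, -0.61]
contact_force: [-0.3, 0.5, -2.6]
width: 0.0191
t 23.15 p [0.507  0.2082 0.2302] R [[0.07, -0.174, 0.982], [-0.049, 0.983, 0.178], [-0.996, -0.06, 0.06]] F [-0.3  0.5 -2.6] w 0.0191 q [-0.69  0.08  0.21  1.77  0.06  1.25 -0.32]
```

View pics/w23.png

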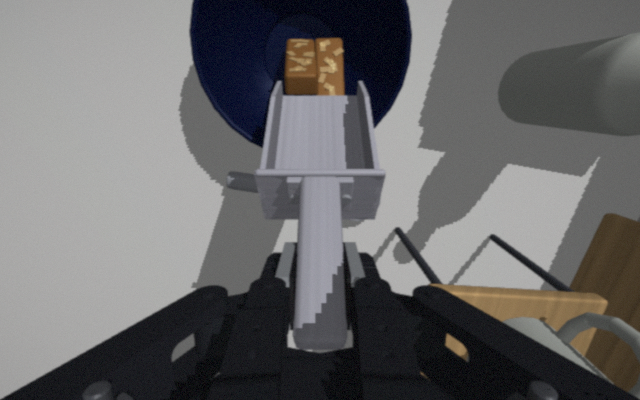

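View pics/s23.png

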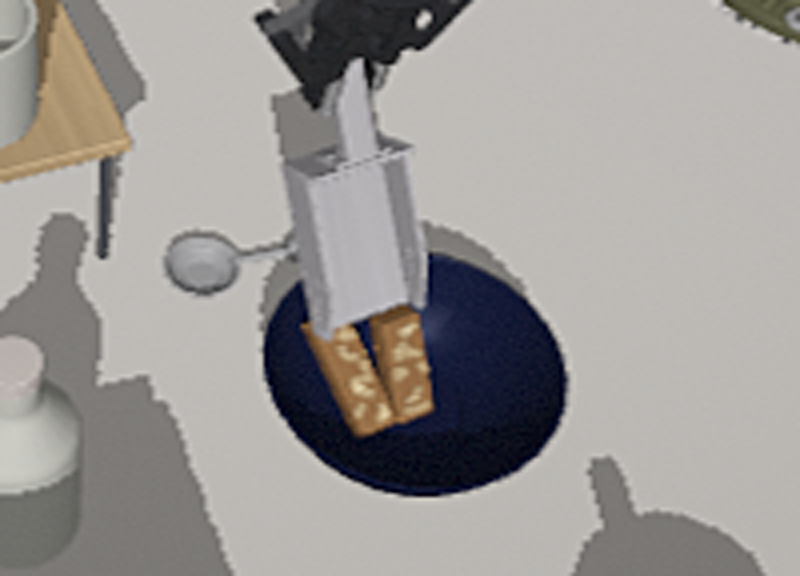

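```bash
python3 -m inch '[[0,0,2,0],[0,-1,2,0],[0,-2,1,0],[0,-3,0,0],[-0.3,-3,0,0],[-0.3,-4,0,0],[-0.3,-4,0,0],[-0.3,-4,0,0],[-0.3,-3,0,0],[-0.3,-2,0,0]]' -1 60;  python3 -c "
from h import *
st();cv2.imwrite('pics/w24.png',env.get_image('wrist'));a=env.get_image('top');cv2.imwrite('pics/t24.png',cv2.resize(a[150:330,140:400],None,fx=3,fy=3,interpolation=2))"
```

```text
time: 24.25
eef_pos: [0.4823, -0.0569, 0.2721]
ee_rot: [-0.939, 1.493, -0.75]
contact_force: [0.7, 0.2, -1.4]
width: 0.0191
t 24.25 p [ 0.4823 -0.0569  0.2721] R [[0.057, -0.186, 0.981], [-0.053, 0.981, 0.189], [-0.997, -0.063, 0.046]] F [ 0.7  0.2 -1.4] w 0.0191 q [-0.46 -0.12  0.45  1.86  0.11  1.33  0.16]
```

View pics/w24.png

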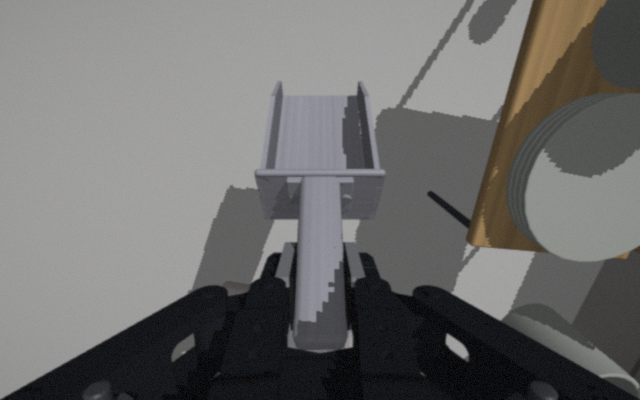

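View pics/t24.png

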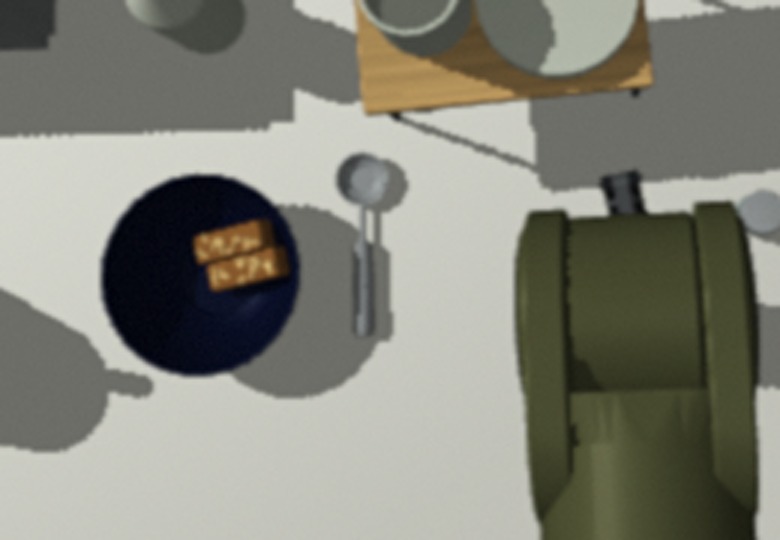

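```bash
python3 - <<'E'
from fit import *
for p in [(233,242),(248,268)]:
    for z in(.03,.06):
        q=ray("top",140+p[0]/3,150+p[1]/3,z);print(q.round(3),np.hypot(q[0]-.485,q[1]-.315).round(3))
L,R_,U,D=[ray("top",140+x/3,150+y/3,.065) for x,y in[(101,275),(299,275),(200,173),(200,376)]]
print("bowl",(L+R_)/2,(U+D)/2)
fit(dict(LL=(256,174),LR=(384,173),HL=(295,348),HR=(347,348)))
E
```

```text
[0.513 0.297 0.03 ] 0.034
[0.513 0.288 0.06 ] 0.039
[0.49  0.283 0.03 ] 0.032
[0.489 0.274 0.06 ] 0.041
bowl [0.48420199 0.31585101 0.065     ] [0.48549478 0.31561231 0.065     ]
pitch rel deg 44.8 grip x [-0.1098  0.006   0.0011] res 2.5 scoop x down deg 48.4 mouth [0.473 0.031 0.124]
```

```bash
python3 -m inch '[[0,1,-2,0],[0,2,-2,0],[0,2,-2,0],[0,1.5,-2,0],[0,0,-1.5,0],[0,0,-0.5,0],[0,0,0,0],[0,0,0,0]]' -1 60;  python3 -c "
from h import *
st();cv2.imwrite('pics/w25.png',env.get_image('wrist'));cv2.imwrite('pics/s25.png',cv2.resize(env.get_image('scene')[130:310,270:470],None,fx=4,fy=3.3,interpolation=2))"
```

```text
time: 25.15
eef_pos: [0.48, 0.0126, 0.1658]
ee_rot: [-0.965, 1.496, -0.778]
contact_force: [0.3, -0.6, -2.1]
width: 0.0189
t 25.15 p [0.48   0.0126 0.1658] R [[0.053, -0.184, 0.981], [-0.052, 0.981, 0.187], [-0.997, -0.061, 0.043]] F [ 0.3 -0.6 -2.1] w 0.0189 q [-0.52 -0.03  0.39  2.01  0.08  1.11  0.03]
```

View pics/s25.png

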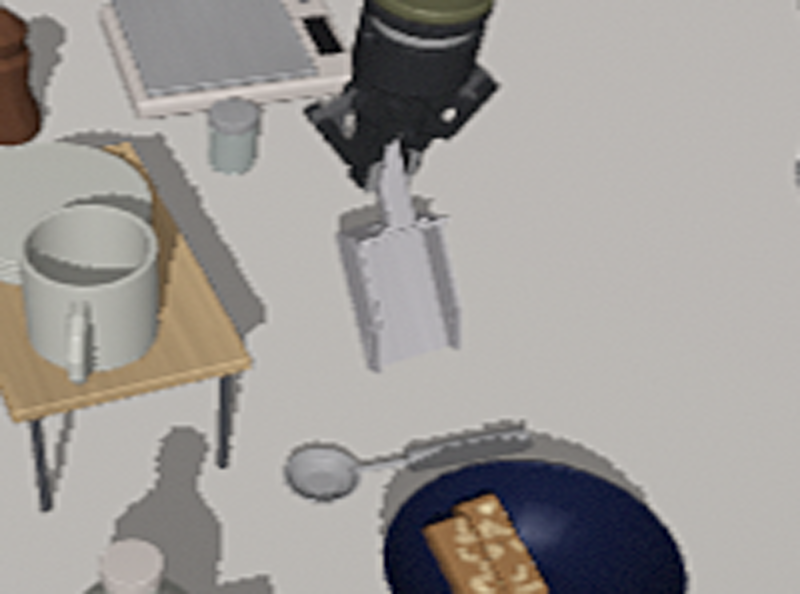

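```bash
python3 -m inch '[[0,0,-1,0],[0,0,-1,0],[0,-1,-0.8,0],[0,-1,-0.8,0],[0,-1,-1.1,0],[0,-1,-1.1,0],[0,-0.9,-1.2,0],[0,-0.9,-1.2,0],[0,0,0,0]]' -0.54 20;  python3 -c "
from h import *
st();cv2.imwrite('pics/w26.png',env.get_image('wrist'));cv2.imwrite('pics/s26.png',cv2.resize(env.get_image('scene')[130:310,270:470],None,fx=4,fy=3.3,interpolation=2))"
```

```text
time: 26.15
eef_pos: [0.4928, -0.0558, 0.0907]
ee_rot: [-0.74, 1.47, -0.563]
contact_force: [-0.4, -1.1, 1.2]
width: 0.02
t 26.15 p [ 0.4928 -0.0558  0.0907] R [[0.085, -0.173, 0.981], [-0.054, 0.983, 0.178], [-0.995, -0.068, 0.074]] F [-0.4 -1.1  1.2] w 0.02 q [-0.43  0.07  0.47  2.09  0.02  0.9   0.2 ]
```

View pics/s26.png

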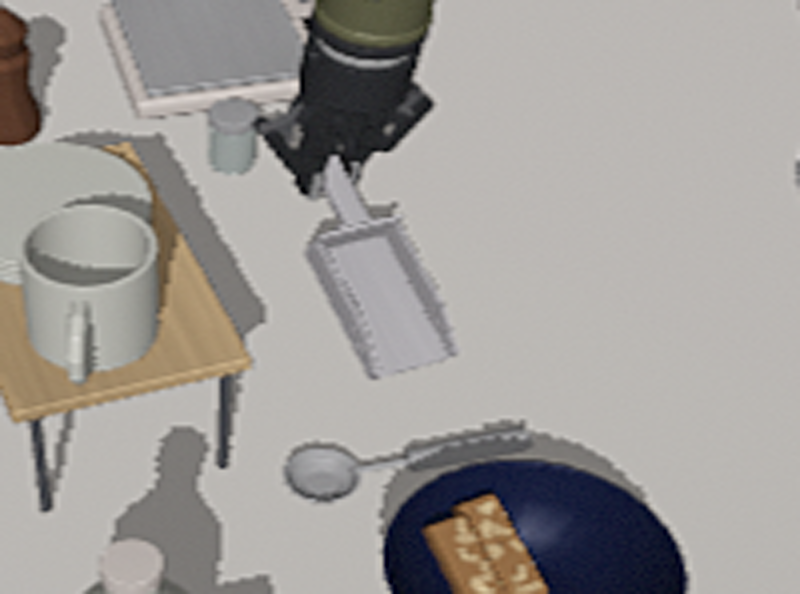

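View pics/w26.png

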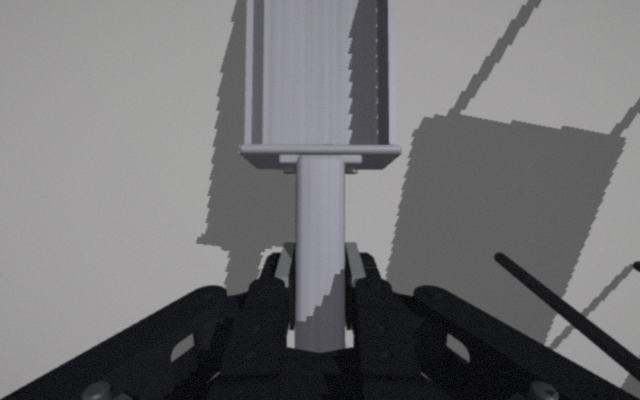

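```bash
python3 -m inch '[[-0.2,-0.6,-1.2,0],[-0.2,-0.5,-1.3,0],[-0.2,-0.4,-1.3,0],[-0.2,-0.3,-1.2,0],[0,0,-0.8,0],[0,0,0,0]]' -0.53 20;  python3 -c "
from h import *
st();cv2.imwrite('pics/w27.png',env.get_image('wrist'))"
```

```text
time: 26.85
eef_pos: [0.4846, -0.0706, 0.0301]
ee_rot: [-0.71, 1.47, -0.526]
contact_force: [0.3, 0.1, -0.5]
width: 0.0202
t 26.85 p [ 0.4846 -0.0706  0.0301] R [[0.087, -0.18, 0.98], [-0.051, 0.981, 0.185], [-0.995, -0.066, 0.076]] F [ 0.3  0.1 -0.5] w 0.0202 q [-0.39  0.16  0.48  2.15 -0.04  0.76  0.29]
```

View pics/w27.png

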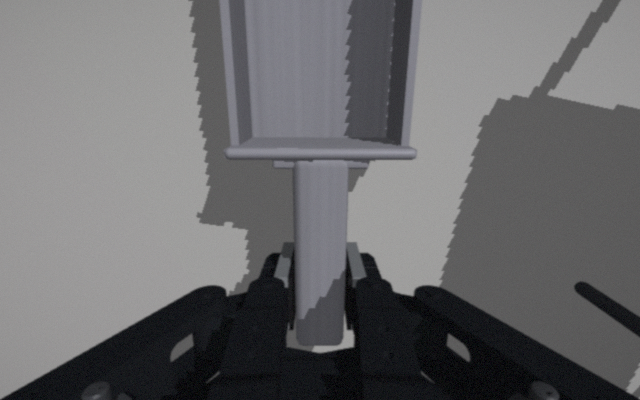

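```bash
python3 -m inch '[[0,0,0,0],[0,0,0,0],[0,0,0,0],[0,0,0.5,0],[0,0,1.5,0],[0,0,3,0],[0,0,3,0],[0,-1,3,0],[0,-3,2,0],[0,-3,0,0]]' -0.1; python3 -m inch '[[-0.5,-5,2,0],[-0.5,-5,1,0],[-0.5,-5,0,0],[0,-3,0,0],[0,0,0,0],[0,0,0,0]]';python3 -c "
from h import *
st();cv2.imwrite('pics/w28.png',env.get_image('wrist'));a=env.get_image('top');cv2.imwrite('pics/t28.png',cv2.resize(a[140:300,150:490],None,fx=2.3,fy=2.3,interpolation=2));cv2.imwrite('pics/s28.png',env.get_image('scene'))"
```

```text
time: 27.9
eef_pos: [0.4866, -0.1373, 0.1706]
ee_rot: [-0.67, 1.465, -0.475]
contact_force: [-0.2, -0.7, -0.3]
width: 0.0384
time: 28.5
eef_pos: [0.4704, -0.3219, 0.2063]
ee_rot: [-0.656, 1.453, -0.465]
contact_force: [-0.6, 0.9, -0.2]
width: 0.0384
t 28.5 p [ 0.4704 -0.3219  0.2063] R [[0.105, -0.186, 0.977], [-0.053, 0.98, 0.193], [-0.993, -0.072, 0.093]] F [-0.6  0.9 -0.2] w 0.0384 q [-0.15  0.1   0.76  1.83 -0.09  1.13  0.83]
```

View pics/t28.png

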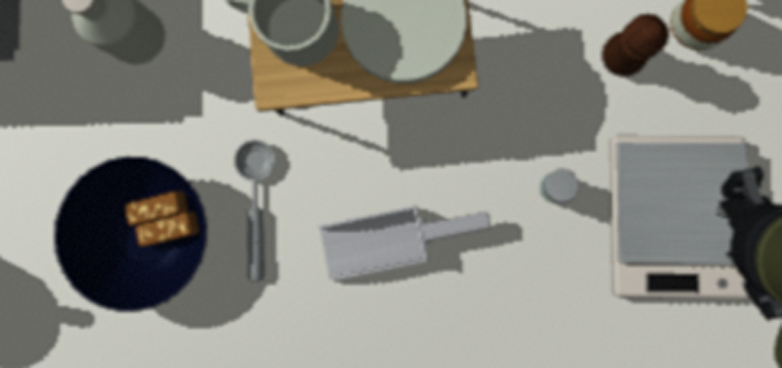

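View pics/s28.png

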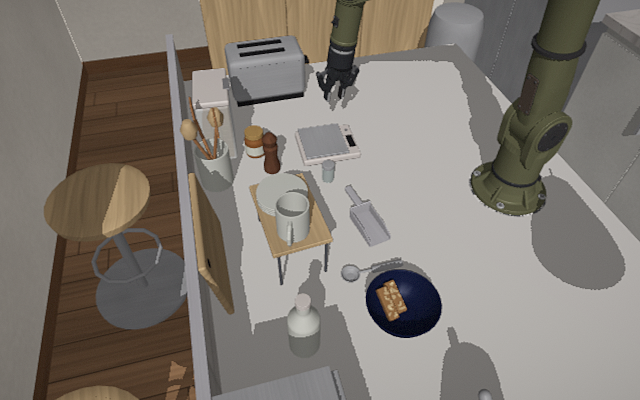

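```bash
python3 -c "
from bench import env
env.job_done()"
```

```text
the job is handed in; nothing more can be done
```

The job is handed in at about 28.6 s of the 67 s. My last pictures show everything where it should be; no verdict was given.

**What I did**
- I gripped the pan across its side lips, drew it out from under the riser, and set it on the middle of the scale. It stayed released for about 2 s, with both bars in it. I measured its centre within a few millimetres of the platform's centre.
- The moves cannot tilt the tool. I gripped the handle near its end and let the scoop pivot in the jaws. It was held at about 18° for the carry, then the grip was eased over the bowl.
- The scoop tipped to about 48° with its edge low inside the bowl, and both bars slid out.
- I laid the empty scoop on the counter between the spoon and the salt, opened the gripper and backed the arm away.

**Last checks**
- **Bars:** both are in the bowl, leaning on its wall on the side they slid in from. Their centres are about 40 mm or less from the bowl's axis.
- **Bowl:** it is within about 1 mm of where it started.
- **Scoop:** it lies free and looks flat in the pictures. I did not measure its angle.
- **Bystanders:** they look unmoved in the pictures; I did not re-measure them.
- **Robot:** it touches nothing.

**What did not go as planned**
- Gripping the handle nearer the pan did not let the scoop pivot at 20 N.
- After gripping at 110 N, going back to 20 N did not loosen the jaws. I set the opening instead, and the scoop then tipped in one quick drop.
- The edge rested on the bowl's floor while the bars slid out.

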